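Pack up the panel rest to the drop pointer of the measuring bridge

TASK

Pack up the black-faced rest under the measuring bridge until the packing just meets the ball foot of the drop pointer: lay as many of the flat wooden boards as the height needs (at least one) squarely on the rest, one on another, then slide the wooden wedge in on top of them, flat on the board and in line with it, thin end first under the pointer, until its sloping top just bears against the ball. Stop there: the pointer must feel the wedge but not be pushed up, and the finished packing must stand by itself. Leave the other things on the bench where they are.

Things in the scene. Friction and masses are not known exactly. Their poses are not given: they have to be found in the camera images.
- rest_top (a point): centre of the top of the packing rest: a fixed steel block with a black rubber face, 170 (x) x 80 (y) mm, 30 mm high, on the bench under the measuring bridge. x points roughly away from the robot, square to the bridge's rails; z up. The pointer comes down on the rest's centre line, 30 mm further along +x than this point
- rail_mid (a point): middle of the bridge's cross rails, above the pointer: two 30 mm bars along y, 52 mm before and behind this point in x, undersides 247 mm above the bench, on uprights 180 mm either side and 50 mm further back (end blocks 140 x 45, feet 70 x 60 mm). The rails hang over the rest, so an upright tool has no room: lean it back towards the robot and come in below them. Axes as rest_top
- pointer_foot (a point): lowest point of the drop pointer's ball foot (steel ball, 28 mm across, on a 14 mm rod; the 26 mm guide tube ends 55 mm above the foot). It hangs 50 to 84 mm above the rest's top, as set for the job, held at that height by a stop collar; it is pushed up freely against its own weight of about 3.5 to 5 N
- pointer (a joint): how far the pointer has been pushed up off its stop, in m; 0 = hanging on its stop (up to 0.04)
- board_a_mid (a point): centre of a plain sawn wooden packing board, 160 mm long (x), 56 mm wide (y), nominally 24 mm thick but sawn up to 1.5 mm thinner or thicker, about 0.1 to 0.2 kg, lying flat
- board_b_mid (a point): centre of a second such board, of slightly different thickness
- board_c_mid (a point): centre of a third such board, of slightly different thickness (boards that are not needed may stay where they lie)
- wedge_mid (a point): a point in the wooden wedge, half-way along it and 15.5 mm above its flat underside. The wedge is 190 mm long (x) and 50 mm wide (y); its flat underside lies down, its top slopes evenly from 54 mm high at the thick end (-x, towards the robot) to 8 mm at the thin end (+x); 0.15 to 0.28 kg; alone it slides on a board at 1 to 4 N, more once the pointer bears on it
- tape_roll: roll of masking tape, 104 mm across, 24 mm high, lying flat; origin at the centre of its underside; not part of the job
- sanding_block: black rubber hand sanding block, 125 x 66 x 36 mm high; origin at the centre of its underside, x along its length; not part of the job
- dolly: steel panel-beating dolly, 85 x 58 x 36 mm high; origin at the centre of its underside; not part of the job

How it is judged:
By the outcome, as a careful person would: the job done as asked, in the order asked, and still so for the second after the job is handed in, with the robot touching nothing.
It also fails if it takes over 72 s, if anything falls off the work surface, if the arm or the gripper's body presses on something with over 40 N, if the wrist force passes 120 N, or if a joint passes its speed limit or range.

ROBOT

A 7-joint arm with a two-finger parallel gripper is mounted at the origin on the work surface. World frame = base frame: x ahead of the robot, y to its left, z up, the work surface at z = 0. Lengths are in m, angles in rad, forces in N, time in s.
With the tool pointing down it reaches from about 0.425 to 0.875 m from the base axis. Payload 4.7 kg.
Tool frame: the origin (TCP) lies on the centre line of the jaws, within the pads' length; the fingertips stand 14 mm ahead of it and the grasp point (between the pads) lies 5 mm behind it; z points along the fingers, y is the direction in which the jaws open and shut (so a half turn about z gives the same grasp; the last joint's range is limited). The gripper opens to 87 mm and grips with 3 to 60 N. Pads are 19 mm wide; open, the fingers measure 117 mm over their backs; the gripper's body (75 mm by 190 mm) begins 51 mm behind the grasp point.
Start: joints at [1.132, 0.321, -0.07, 1.45, 0.023, 1.371, -0.057], TCP at [0.284, -0.585, 0.237] pointing down, gripper open.
Joint ranges: [-2.86, 2.86], [-0.3, 2.09], [-1.38, 1.24], [0.06, 2.45], [-1.56, 4.7], [0.09, 2.05], [-2.69, 2.69]. Speed limits (rad/s): [2.57, 2.57, 3.14, 3.14, 3.14, 3.14, 3.14].

INTERFACE

Orientations are given as a rotation vector (axis times angle).
In Python, from bench import ctrl gives the robot as it stands. The module is installed in compiled form; this text tells all that it offers.
- The arm moves only by the tool step_arm, never from a script. Its argument "plan" is a list of rows, each a list of 3 entries, a list of its own where there are three numbers: the turn, a rotation vector about the tool's x, y, z in rad, then the shift along the tool's x, y, z in m, then the closure in counts, from 0 (fully open) to 255 (shut). In form: [[[rx, ry, rz], [x, y, z], hand], ...]. A call has exactly 10 rows; each row is the pose to reach, as a shift and turn from the pose commanded when the call began, along the tool's axes at that moment; what a row does not reach only later rows make up. A row lasts 1/8 s, in which the tool goes at most 62.5 mm and 10.7 degrees, less where a joint would pass 70% of its speed; a pose out of reach is approached as far as the arm can. A call with a gripper value outside its range is refused whole. The fingers move at their own pace and stop on an object; "squeeze" is the grip in N (left out, the last holds). Time passes only in rows, so rows that repeat a pose let the fingers close, or fill a call up. It gives the time, the measured TCP pose, the force and the opening at its end, in the units of the state.
- ctrl.get_state(): the state, without advancing time (a new reading comes with each control period).
- ctrl.get_image(name): name is "side" or "top" or "wrist"; returns the picture (420x560x3 uint8, red, green, blue); there is no depth.
- ctrl.calibration(name): a dict with "fov_y" (degrees; the focal length in pixels is half the picture's height over the tangent of half this angle, whatever the lens; pixels are square), "cx", "cy" (the principal point, pixels), "k1" (the pictures are not rectified: a ray, as slopes to the right and down, at radius r is drawn at 1 + k1 r^2 times it, then the intrinsics apply), "rvec" (rotation vector, rad) and "tvec" (3), from world to camera coordinates, as OpenCV has them. Camera axes: x right, y down, z forward; pixel columns grow to the right and rows downward; lengths in m; the calibration is good to about 2 mm. A picture is of the moment at which its call begins: read the wrist's pose just before it. calibration takes no time and is no camera call; for the wrist camera it gives the pose at the moment of the call.
- ctrl.close_job(): hands the job in, once; it reports no verdict.
Trained networks look in the newest picture that a camera, given by its name, has taken for a name from the list of things; names that differ only in an ending like _2 or _b are one class to them, and where a whole thing is asked for, a point or a joint stands for the part that bears it (a point fixed in the world has none). Each returns a list of dicts, best first, with "score" (0 to 1); they miss things now and then, are a little off and sometimes report something else, mostly with a low value. They report only what shows in the picture. A call takes as long as a camera call.
- ctrl.cut_out(camera, label): "pixels" (420x560 bool, what is visible of it) and "rect" ([left, top, width, height] in pixels, round what is visible of it).
The state is a dict: "time": time; "joint_positions": joint angles; "qd": joint speeds; "joint_torque": joint torques, N m; "position": TCP position; "tool_rot": TCP orientation; "ft_force": force on the tool from outside, world axes, zero at the start; "torque": the same for the moment, N m; "grip_width": opening from 0.0 (shut) to 1.0 (fully open).
Only numpy, scipy, OpenCV 4.12 (cv2) and the standard library are available. Lean on these libraries where they do the work, as an engineer would, in place of code of your own. Each camera call takes 0.05 s, during which the arm holds its last target.

## Working session

There is one attempt and no reset: what is moved stays moved. The work goes in short steps, Python scripts to look and compute and a tool call to move; the robot and the scene stay as the last step left them, time stands still between calls to the robot, and variables do not carry over. Pictures are saved under pics/ and viewed, and the job is handed in when it is done.

Besides the shell and the picture viewer there is one more tool, called after "Call:" by a JSON object that holds its "op" and its "data". step_arm: Moves the arm, as the interface text tells. Its arguments: {"type":"object","properties":{"plan":{"type":"array"},"squeeze":{"type":"number"}},"required":["plan"]}

```bash
mkdir -p pics; ls
cat > h.py <<'E'
import numpy as np, cv2
from bench import ctrl
from scipy.spatial.transform import Rotation as R
def cal(n):
    c=ctrl.calibration(n); f=210/np.tan(np.radians(c['fov_y'])/2)
    return c,f,R.from_rotvec(c['rvec']).as_matrix(),np.array(c['tvec'])
def proj(n,P,c=None):
    c,f,M,t=c or cal(n); p=np.atleast_2d(P)@M.T+t; s=p[:,:2]/p[:,2:]
    r2=(s**2).sum(1,keepdims=True); s=s*(1+c['k1']*r2)
    return s*f+[c['cx'],c['cy']]
def ray(n,uv,c=None):
    c,f,M,t=c or cal(n); d=(np.atleast_2d(uv)-[c['cx'],c['cy']])/f; s=d.copy()
    for _ in range(30): s=d/(1+c['k1']*(s**2).sum(1,keepdims=True))
    w=np.c_[s,np.ones(len(s))]@M
    return -M.T@t,w/np.linalg.norm(w,axis=1,keepdims=True)
def atz(n,uv,z,c=None):
    o,w=ray(n,uv,c); return o+w*((z-o[2])/w[:,2:])
def save(n,name):
    im=ctrl.get_image(n); cv2.imwrite('pics/'+name+'.png',im[:,:,::-1]); return im
E
python3 - <<'E'
from h import *
print(ctrl.get_state())
for n in ['side','top','wrist']:
    print(n,ctrl.calibration(n)); save(n,n+'0')
E
```

```text
pics
{'time': 0.0, 'joint_positions': array([ 1.13210694,  0.32181119, -0.07008912,  1.45167109,  0.02259324,
        1.3707897 , -0.05685996]), 'qd': array([ 2.42564620e-03, -6.65871589e-04, -9.22155225e-05,  1.64528329e-03,
        2.03731342e-03, -1.77539486e-03, -3.74717005e-04]), 'joint_torque': array([-1.63025234e-04, -4.91294861e+01, -4.04138686e-01, -3.12529492e+01,
       -6.39822450e-02,  4.37844114e-02,  1.39444119e-04]), 'position': array([ 0.28409085, -0.58404777,  0.23547115]), 'tool_rot': array([-3.05962430e+00, -7.04882998e-01,  8.03822687e-04]), 'ft_force': array([-0.14889856,  0.68893339,  0.50398842]), 'torque': array([-0.06332884, -0.00626991, -0.03655931]), 'grip_width': 0.9983448996965164}
side {'fov_y': 50.91429924189413, 'cx': 280.2079729108092, 'cy': 215.62644812534106, 'k1': -0.08051240017420533, 'rvec': array([ 0.9855415 , -2.39178437,  1.12052707]), 'tvec': array([0.43756358, 0.43207599, 0.89416092])}
top {'fov_y': 48.01122704857888, 'cx': 283.0659533719045, 'cy': 208.9904188281023, 'k1': -0.06741727088243685, 'rvec': array([ 2.16032408, -2.16374231,  0.07761958]), 'tvec': array([0.02463367, 0.63625191, 1.47320183])}
wrist {'fov_y': 65.7597472522965, 'cx': 278.6875776555171, 'cy': 215.11896943562755, 'k1': 0.010575384267741593, 'rvec': array([-2.43729446,  1.52371386,  0.23770758]), 'tvec': array([-0.64844412, -0.03595523,  0.39323773])}
```

View pics/side0.png

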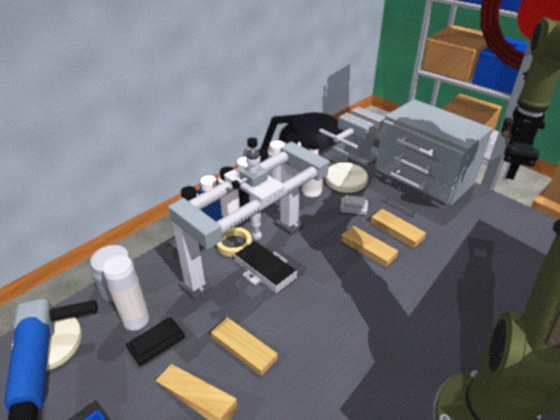

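View pics/top0.png

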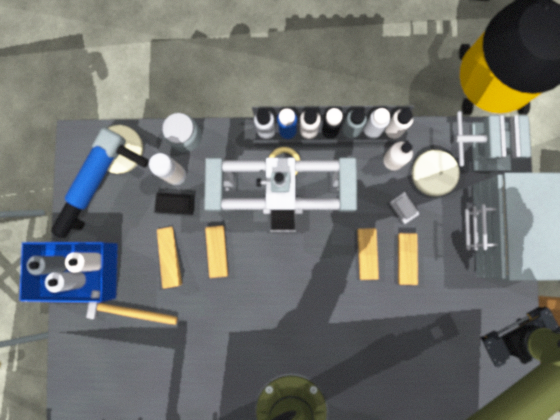

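View pics/wrist0.png

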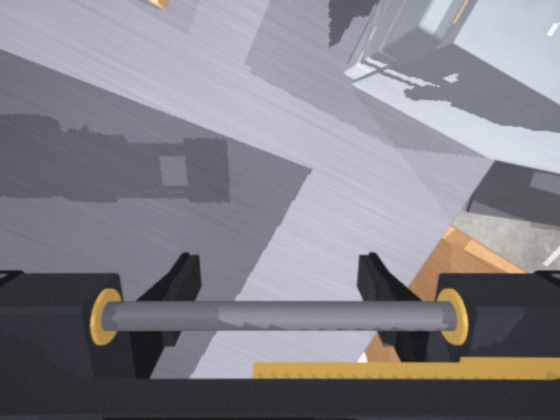

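Run:
```python
from h import *
for cam in ['top','side']:
    im=ctrl.get_image(cam); im=im[:,:,::-1].copy()
    for l in ['board_a_mid','wedge_mid','pointer','sanding_block','dolly','tape_roll']:
        for i,d in enumerate(ctrl.cut_out(cam,l)):
            m=d['pixels']; print(cam,l,round(d['score'],2),d['rect'],m.sum())
            if d['score']>0.3:
                np.save(f'{cam}_{l}_{i}.npy',m)
                cs,_=cv2.findContours(m.astype(np.uint8),0,1)
                cv2.drawContours(im,cs,-1,(0,0,255) if 'board' in l else (0,255,0),1)
                if cam=='top' and ('board' in l or 'wedge' in l):
                    c=max(cs,key=cv2.contourArea)
                    P=atz('top',c[:,0,:].astype(float)+0.0,0.024)[:,:2]
                    r=cv2.minAreaRect((P*1000).astype(np.float32)); print('   ',r)
    cv2.imwrite(f'pics/seg_{cam}.png',im)
```

```text
top board_a_mid 0.87 [205.4, 226.8, 23.2, 46.8] 946
    ((502.8792724609375, 237.3977813720703), (160.41714477539062, 62.5262565612793), 5.490501880645752)
top wedge_mid 0.65 [156.5, 224.6, 23.2, 62.9] 1073
    ((484.4098815917969, 391.5327453613281), (190.3206329345703, 63.18341064453125), 7.929389476776123)
top pointer 0.21 [154.9, 191.1, 40.4, 22.8] 773
top sanding_block 0.79 [156.3, 193.9, 39.4, 21.0] 779
top dolly 0.67 [391.3, 193.6, 24.8, 27.7] 459
top dolly 0.49 [202.7, 157.9, 156.2, 74.1] 6328
top tape_roll 0.72 [264.9, 147.0, 33.4, 30.8] 220
side board_a_mid 0.86 [208.9, 318.8, 68.0, 53.9] 1761
side wedge_mid 0.76 [156.8, 365.5, 80.0, 53.5] 2174
side pointer 0.63 [245.4, 138.9, 16.7, 103.7] 310
side sanding_block 0.56 [123.7, 318.0, 59.4, 49.0] 1451
side dolly 0.59 [342.1, 197.1, 25.5, 19.2] 441
side tape_roll 0.74 [218.5, 228.8, 33.5, 27.2] 495
side tape_roll 0.46 [248.7, 138.2, 15.5, 101.6] 314
```

Run:
```python
import cv2
a=cv2.imread('pics/side0.png')[130:310,160:330]; cv2.imwrite('pics/z1.png',cv2.resize(a,None,fx=3.3,fy=3.3,interpolation=2)[:600])
a=cv2.imread('pics/top0.png')[140:300,140:430]; cv2.imwrite('pics/z2.png',cv2.resize(a,None,fx=2.7,fy=2.7,interpolation=2))
```

```text
(no output)
```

View pics/z1.png

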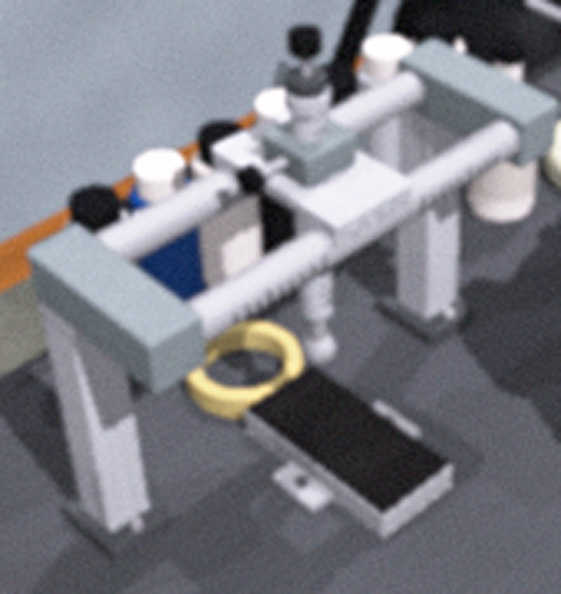

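View pics/z2.png

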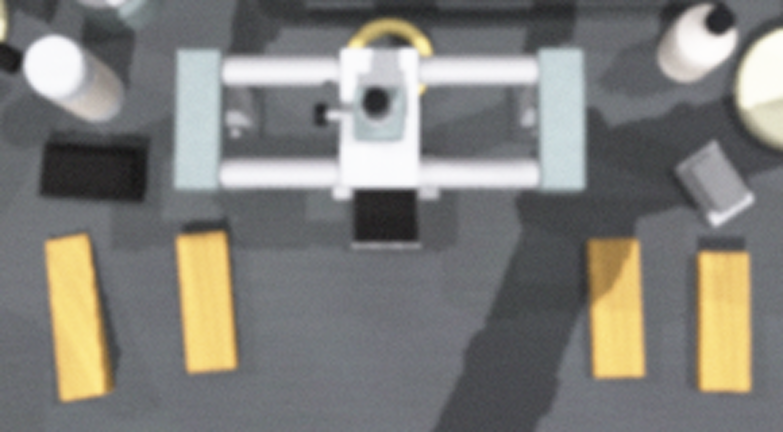

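View pics/seg_side.png

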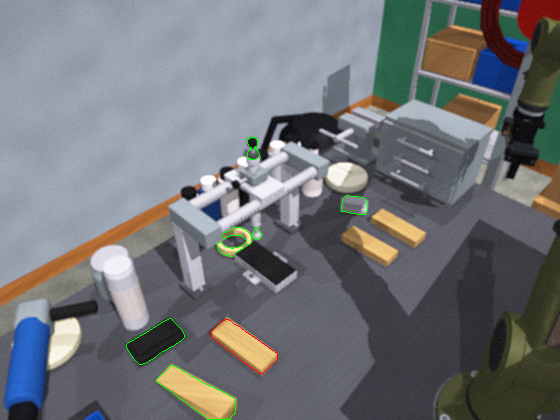

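Run:
```python
from h import *
z=np.array([[247,412],[385,522],[452,468],[312,366]])/3.3+[160,130]
P=atz('side',z,0.03);print(P.round(4))
c=P.mean(0); ex=((P[1]+P[2])-(P[0]+P[3]))/2; ey=((P[0]+P[1])-(P[2]+P[3]))/2
print(c,np.linalg.norm(ex),np.linalg.norm(ey),np.degrees(np.arctan2(-ex[1],-ex[0])),np.degrees(np.arctan2(-ey[0],ey[1])))
print(atz('top',[[270.7,229.6],[295.6,229.6]],0.03))
# top wedge/boards by colour
im=ctrl.get_image('top'); hsv=cv2.cvtColor(im,cv2.COLOR_RGB2HSV)
m=((hsv[...,0]>10)&(hsv[...,0]<30)&(hsv[...,1]>90)).astype(np.uint8)
n,l,st,ct=cv2.connectedComponentsWithStats(m)
for i in range(1,n):
    if 500<st[i,4]<3000:
        cs,_=cv2.findContours((l==i).astype(np.uint8),0,1); q=max(cs,key=cv2.contourArea)[:,0].astype(float)
        r=cv2.minAreaRect((atz('top',q,0.024)[:,:2]*1000).astype(np.float32)); print(ct[i],st[i,4],r)
```

```text
[[ 0.729   0.0663  0.03  ]
 [ 0.5598  0.0698  0.03  ]
 [ 0.5618 -0.0092  0.03  ]
 [ 0.7318 -0.0113  0.03  ]]
[0.64560742 0.02890907 0.03      ] 0.16959024912817103 0.07836787187850164 -0.9335481159786736 1.7893058522024468
[[ 0.57062445  0.06298849  0.03      ]
 [ 0.57049273 -0.01613603  0.03      ]]
[488.53560372  83.43137255] 2907 ((1063.149658203125, -666.114990234375), (281.4765319824219, 211.22491455078125), 40.428955078125)
[216.2431887  251.20887992] 991 ((502.8857421875, 237.30743408203125), (164.3717041015625, 62.03675079345703), 5.376534461975098)
[168.23705722 257.98092643] 1101 ((483.4870300292969, 393.2720947265625), (192.25106811523438, 63.89693069458008), 9.352685928344727)
[367.54828974 253.69617706] 994 ((494.73583984375, -243.85951232910156), (162.77528381347656, 61.20691680908203), 1.8369932174682617)
[407.38823529 258.68529412] 1020 ((478.57855224609375, -370.6692810058594), (60.594886779785156, 161.84445190429688), 88.81428527832031)
[137.23726346 313.37991266] 687 ((304.2754211425781, 492.2370300292969), (262.7083740234375, 28.290571212768555), 80.31970977783203)
```

Run:
```python
from h import *
o,w=ray('side',np.array([[321,346.]])/3.3+[160,130]); w=w[0]
for x in (.67,.675,.68,.685):
    print(o+w*(x-o[0])/w[0])
for z in(.08,.09,.1,.11,.12): print(z,o+w*(z-o[2])/w[2])
s=ctrl.get_state(); Rm=R.from_rotvec(s['tool_rot']).as_matrix(); print(Rm.round(3))
c,f,M,t=cal('wrist'); cw=-M.T@t; print('cam in tool',Rm.T@(cw-s['position']),'axes',(Rm.T@M.T).round(3))
```

```text
[0.67       0.03160642 0.12114516]
[0.675      0.02720783 0.11509145]
[0.68       0.02280924 0.10903775]
[0.685      0.01841065 0.10298405]
0.08 [0.70398346 0.00171056 0.08      ]
0.09 [0.69572405 0.00897651 0.09      ]
0.1 [0.68746464 0.01624246 0.1       ]
0.11 [0.67920524 0.02350841 0.11      ]
0.12 [0.67094583 0.03077436 0.12      ]
[[ 0.899  0.438 -0.   ]
 [ 0.438 -0.899 -0.   ]
 [-0.     0.    -1.   ]]
cam in tool [ 0.08412145 -0.00037955 -0.14866679] axes [[ 0.    -0.954 -0.301]
 [ 1.     0.    -0.001]
 [ 0.001 -0.301  0.954]]
```

```bash
cat >> h.py <<'E'
def Rt(yaw,tilt):
    t=np.radians(tilt); 
    return R.from_euler('z',yaw,degrees=True).as_matrix()@np.array([[np.cos(t),0,np.sin(t)],[0,-1,0],[np.sin(t),0,-np.cos(t)]])
def go(*tg):
    s=ctrl.get_state(); R0=R.from_rotvec(s['tool_rot']).as_matrix(); p0=s['position']
    print('t',round(s['time'],2),'p',p0.round(4),'F',s['ft_force'].round(2),'w',round(s['grip_width']*87,1),'tilt/yaw',np.degrees([np.arctan2(R0[2,0],-R0[2,2]),np.arctan2(R0[1,0],R0[0,0])]).round(2),'q',s['joint_positions'].round(2))
    for p,yaw,tilt in tg:
        rv=R.from_matrix(R0.T@Rt(yaw,tilt)).as_rotvec(); d=R0.T@(np.array(p)-p0)
        print([[round(x,3) for x in rv],[round(x,4) for x in d]])
E
python3 -c "
from h import *
go(((.40,-.25,.25),0,15),((.49,.02,.2),0,30))"
```

```text
t 0.9 p [ 0.2844 -0.5845  0.2366] F [ 0.71 -0.25  0.44] w 87.0 tilt/yaw [-0.   25.95] q [ 1.13  0.32 -0.07  1.45  0.02  1.37 -0.06]
[[np.float64(-0.059), np.float64(0.257), np.float64(0.45)], [np.float64(0.2503), np.float64(-0.2502), np.float64(-0.0134)]]
[[np.float64(-0.118), np.float64(0.515), np.float64(0.442)], [np.float64(0.4494), np.float64(-0.4536), np.float64(0.0365)]]
```

Call:
{"op": "step_arm", "data": {"plan": [[[-0.01,0.05,0.1],[0.04,-0.04,0],0],[[-0.02,0.1,0.2],[0.08,-0.08,0],0],[[-0.04,0.15,0.3],[0.125,-0.125,0],0],[[-0.05,0.2,0.4],[0.165,-0.165,0],0],[[-0.06,0.26,0.45],[0.21,-0.21,0],0],[[-0.07,0.31,0.45],[0.255,-0.255,0],0],[[-0.08,0.36,0.45],[0.3,-0.3,0.01],0],[[-0.1,0.42,0.445],[0.34,-0.345,0.02],0],[[-0.11,0.47,0.444],[0.385,-0.39,0.03],0],[[-0.118,0.515,0.442],[0.43,-0.43,0.0365],0]]}}

```text
time: 2.15
position: [0.4713, -0.1064, 0.1843]
tool_rot: [3.064, 0.004, 0.688]
ft_force: [-1.2, -2.7, 0.2]
grip_width: 0.999
```

```bash
python3 -c "
from h import *
go()
c=cal('wrist'); import pickle; pickle.dump(c,open('w1.pkl','wb')); save('wrist','w1'); go()
print(len(ctrl.cut_out('wrist','pointer_foot')), [ (d['score'],d['rect']) for d in ctrl.cut_out('wrist','pointer')])"
```

```text
t 2.15 p [ 0.4713 -0.1064  0.1843] F [-1.17 -2.73  0.19] w 86.9 tilt/yaw [25.31  0.18] q [ 0.5  -0.3  -0.22  2.25 -0.26  0.77 -1.14]
t 2.2 p [ 0.4725 -0.1027  0.1846] F [-1.14 -1.76 -1.07] w 87.2 tilt/yaw [25.46  0.43] q [ 0.47 -0.3  -0.2   2.25 -0.26  0.77 -1.15]
1 [(0.65, [98.4, 0.0, 41.3, 37.2])]
```

View pics/w1.png

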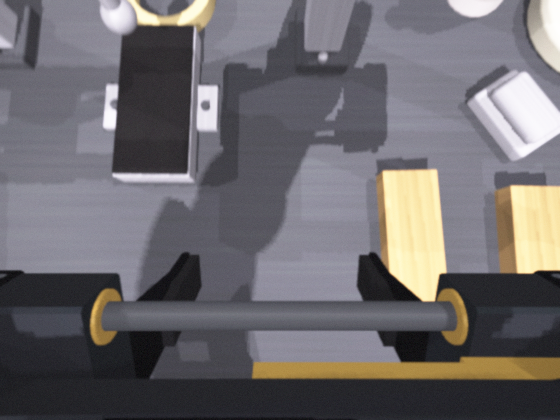

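```bash
python3 -c "
from h import *
go()
c=cal('wrist'); import pickle; pickle.dump(c,open('w2.pkl','wb')); im=save('wrist','w2'); go()
cv2.imwrite('pics/w2z.png',cv2.resize(im[0:200,80:320,::-1],None,fx=3,fy=3,interpolation=2))"
```

```text
t 2.3 p [ 0.4724 -0.108   0.1869] F [-0.07 -0.4   0.  ] w 87.1 tilt/yaw [2.562e+01 2.000e-02] q [ 0.47 -0.3  -0.18  2.25 -0.26  0.78 -1.14]
t 2.35 p [ 0.4725 -0.1099  0.1876] F [-0.64 -0.51  0.02] w 86.9 tilt/yaw [25.69 -0.2 ] q [ 0.47 -0.3  -0.18  2.25 -0.26  0.78 -1.14]
```

View pics/w2z.png

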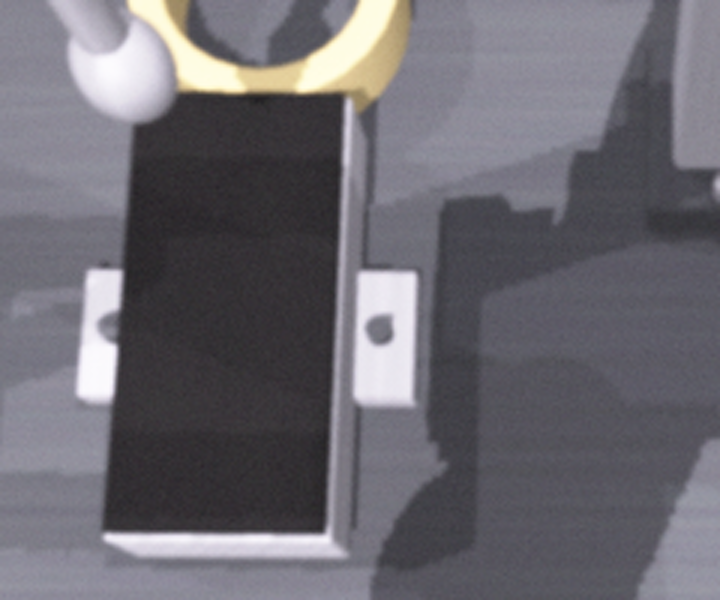

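```bash
python3 -c "
from h import *
import pickle; c=pickle.load(open('w2.pkl','rb'))
z=np.array([[104,534],[326,532],[348,95],[136,122]])/3+[80,0]
P=atz('wrist',z,.03,c); print(P.round(4)); print(np.linalg.norm(P[0]-P[1]),np.linalg.norm(P[1]-P[2]))
P2=atz('top',[[270.7,229.6],[295.6,229.6]],.03)
ex=P[2]-P[1];print('yaw',np.degrees(np.arctan2(ex[1],ex[0])))
ex/=np.linalg.norm(ex); ctr=(P[0]+P[1])/2+ex*.085; ctr2=(P[2]-ex*.085)+.04*np.array([-ex[1],ex[0],0]); print(ctr,ctr2)
bp=ctr+ex*.03
o,w=ray('wrist',np.array([[123,70.]])/3+[80,0],c); w=w[0]
print('ball line',bp, 'at x', o+w*(bp[0]-o[0])/w[0],'at y',o+w*(bp[1]-o[1])/w[1])
o2,w2=ray('side',np.array([[321,346.]])/3.3+[160,130]); w2=w2[0]
A=np.c_[w,-w2]; s=np.linalg.lstsq(A,o2-o,rcond=None)[0]; print('triang',o+w*s[0],o2+w2*s[1])
"
```

```text
[[ 0.5689  0.0638  0.03  ]
 [ 0.5698 -0.0126  0.03  ]
 [ 0.7347 -0.0141  0.03  ]
 [ 0.7237  0.0631  0.03  ]]
0.07646240291929858 0.1648443304946816
yaw -0.500817111873428
[0.65438845 0.02485366 0.03      ] [0.65003024 0.02666862 0.03      ]
ball line [0.6843873  0.02459144 0.03      ] at x [0.6843873  0.02829567 0.10546177] at y [0.67895087 0.02459144 0.11228725]
triang [0.67896702 0.02460244 0.11226697] [0.67798745 0.02457972 0.11147442]
```

```bash
python3 -c "
from h import *
im=cv2.imread('pics/w2.png'); cv2.imwrite('pics/w2y.png',cv2.resize(im[150:310,340:560],None,fx=3.5,fy=3.5,interpolation=2))"
```

```text
(no output)
```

View pics/w2y.png

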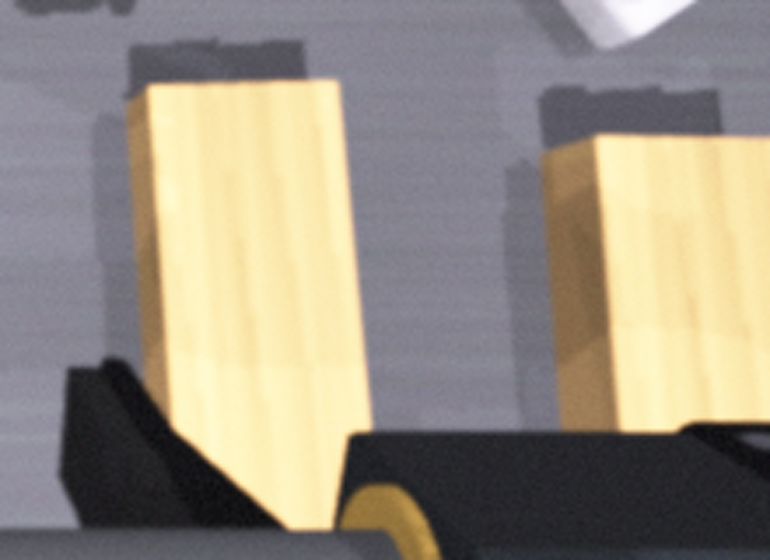

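```bash
python3 -c "
from h import *
import pickle; c=pickle.load(open('w2.pkl','rb'))
z=np.array([[150,85],[340,80],[371,430],[172,428]])/3.5+[340,150]
P=atz('wrist',z,.024,c); print(P.round(4)); print(np.linalg.norm(P[0]-P[1]))
e=P[1]-P[2]; f=P[0]-P[3]; print(np.degrees([np.arctan2(e[1],e[0]),np.arctan2(f[1],f[0])]))
m=(P[0]+P[1])/2; u=(e+f); u/=np.linalg.norm(u); print('centre',m-u*.08)
y=np.degrees(np.arctan2(u[1],u[0])); g=m-u*.08-u*.06
print(y,g)
go(((g[0],g[1],.1),y,15),)
"
```

```text
[[ 0.575  -0.2152  0.024 ]
 [ 0.5765 -0.2719  0.024 ]
 [ 0.4733 -0.2739  0.024 ]
 [ 0.4736 -0.2172  0.024 ]]
0.05672603092832142
[1.146866   1.15257775]
centre [ 0.49578502 -0.24512216  0.024     ]
1.1496962085072893 [ 0.4357971  -0.24632604  0.024     ]
t 2.35 p [ 0.4725 -0.1099  0.1876] F [-0.64 -0.51  0.02] w 86.9 tilt/yaw [25.69 -0.2 ] q [ 0.47 -0.3  -0.18  2.25 -0.26  0.78 -1.14]
[[np.float64(0.001), np.float64(-0.187), np.float64(-0.022)], [np.float64(-0.0706), np.float64(0.137), np.float64(0.0623)]]
```

```bash
python3 -c "
from h import *
g=np.array([.4958,-.2451])-.05*np.array([1,.02]); print(g)
go(((g[0],g[1],.09),1.15,25),((g[0],g[1],.019),1.15,25))
"
```

```text
[ 0.4458 -0.2461]
t 2.35 p [ 0.4725 -0.1099  0.1876] F [-0.64 -0.51  0.02] w 86.9 tilt/yaw [25.69 -0.2 ] q [ 0.47 -0.3  -0.18  2.25 -0.26  0.78 -1.14]
[[np.float64(0.003), np.float64(-0.012), np.float64(-0.021)], [np.float64(-0.0659), np.float64(0.1368), np.float64(0.0756)]]
[[np.float64(0.003), np.float64(-0.012), np.float64(-0.021)], [np.float64(-0.0967), np.float64(0.1373), np.float64(0.1396)]]
```

Call:
{"op": "step_arm", "data": {"plan": [[[0,0,-0.02],[-0.01,0.03,0.01],0],[[0,-0.01,-0.02],[-0.02,0.06,0.02],0],[[0,-0.01,-0.02],[-0.035,0.09,0.035],0],[[0,-0.01,-0.02],[-0.05,0.12,0.05],0],[[0,-0.012,-0.021],[-0.06,0.137,0.06],0],[[0.003,-0.012,-0.021],[-0.066,0.137,0.07],0],[[0.003,-0.012,-0.021],[-0.066,0.137,0.07],0],[[0.003,-0.012,-0.021],[-0.066,0.137,0.07],0],[[0.003,-0.012,-0.021],[-0.066,0.137,0.07],0],[[0.003,-0.012,-0.021],[-0.066,0.137,0.07],0]]}}

```text
time: 3.6
position: [0.4436, -0.2457, 0.0951]
tool_rot: [-3.064, -0.031, -0.68]
ft_force: [-0.4, 0.2, -0.2]
grip_width: 0.999
```

```bash
python3 -c "
from h import *
c=cal('wrist'); im=save('wrist','w3'); import pickle; pickle.dump(c,open('w3.pkl','wb'))
g=np.array([.4958,-.2451])-.05*np.array([1,.02]); print(g)
go(((g[0],g[1],.09),1.15,25),((g[0],g[1],.019),1.15,25))
"
```

```text
[ 0.4458 -0.2461]
t 3.65 p [ 0.4434 -0.2458  0.095 ] F [ 0.57 -0.55  0.4 ] w 87.2 tilt/yaw [25.    1.15] q [ 0.53 -0.07  0.1   2.27 -0.43  0.64 -0.61]
[[np.float64(0.001), np.float64(-0.0), np.float64(0.0)], [np.float64(0.0), np.float64(0.0004), np.float64(0.0055)]]
[[np.float64(0.001), np.float64(-0.0), np.float64(0.0)], [np.float64(-0.03), np.float64(0.0003), np.float64(0.0699)]]
```

View pics/w3.png

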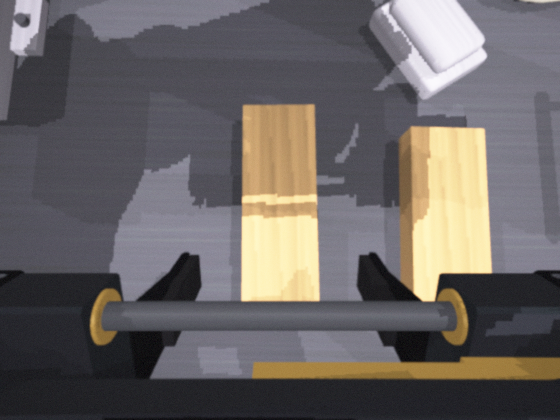

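Call:
{"op": "step_arm", "data": {"plan": [[[0,0,0],[-0.01,0,0.025],0],[[0,0,0],[-0.02,0,0.047],0],[[0,0,0],[-0.027,0,0.063],0],[[0,0,0],[-0.03,0,0.07],0],[[0,0,0],[-0.03,0,0.07],0],[[0,0,0],[-0.03,0,0.07],255],[[0,0,0],[-0.03,0,0.07],255],[[0,0,0],[-0.03,0,0.07],255],[[0,0,0],[-0.03,0,0.07],255],[[0,0,0],[-0.03,0,0.07],255]], "squeeze": 50}}

```text
time: 4.9
position: [0.4456, -0.246, 0.0187]
tool_rot: [-3.064, -0.03, -0.679]
ft_force: [-1.0, 1.3, 2.8]
grip_width: 0.638
```

```bash
python3 -c "
from h import *
go(((.45,-.2,.11),0,25),((.55,0.0,.13),-.6,25),((.575,.0258,.12),-.6,25),((.575,.0258,.055),-.6,25))
"
```

```text
t 4.9 p [ 0.4456 -0.246   0.0187] F [-1.04  1.28  2.79] w 55.5 tilt/yaw [24.98  1.12] q [ 0.53  0.07  0.11  2.32 -0.62  0.47 -0.4 ]
[[np.float64(-0.008), np.float64(0.0), np.float64(0.018)], [np.float64(0.0434), np.float64(-0.0459), np.float64(-0.0806)]]
[[np.float64(-0.012), np.float64(0.0), np.float64(0.027)], [np.float64(0.146), np.float64(-0.2439), np.float64(-0.055)]]
[[np.float64(-0.012), np.float64(0.0), np.float64(0.027)], [np.float64(0.1649), np.float64(-0.2692), np.float64(-0.0351)]]
[[np.float64(-0.012), np.float64(0.0), np.float64(0.027)], [np.float64(0.1375), np.float64(-0.2693), np.float64(0.0238)]]
```

```bash
python3 -c "
from h import *
go(((.4456,-.246,.068),1.1,25),((.485,0.0,.068),-.6,25),((.575,.0258,.066),-.6,25))
"
```

```text
t 4.9 p [ 0.4456 -0.246   0.0187] F [-1.04  1.28  2.79] w 55.5 tilt/yaw [24.98  1.12] q [ 0.53  0.07  0.11  2.32 -0.62  0.47 -0.4 ]
[[np.float64(0.001), np.float64(0.0), np.float64(0.0)], [np.float64(0.0209), np.float64(-0.0), np.float64(-0.0447)]]
[[np.float64(-0.012), np.float64(0.0), np.float64(0.027)], [np.float64(0.0609), np.float64(-0.2452), np.float64(-0.0262)]]
[[np.float64(-0.012), np.float64(0.0), np.float64(0.027)], [np.float64(0.1421), np.float64(-0.2693), np.float64(0.0138)]]
```

Call:
{"op": "step_arm", "data": {"plan": [[[0,0,0],[0.01,0,-0.022],255],[[0,0,0],[0.021,0,-0.0447],255],[[0,0,0.005],[0.03,-0.04,-0.041],255],[[-0.005,0,0.01],[0.038,-0.085,-0.037],255],[[-0.01,0,0.02],[0.047,-0.13,-0.033],255],[[-0.012,0,0.027],[0.055,-0.18,-0.029],255],[[-0.012,0,0.027],[0.061,-0.23,-0.026],255],[[-0.012,0,0.027],[0.085,-0.265,-0.015],255],[[-0.012,0,0.027],[0.115,-0.2693,0],255],[[-0.012,0,0.027],[0.142,-0.2693,0.014],255]]}}

```text
time: 6.15
position: [0.5753, 0.0271, 0.065]
tool_rot: [3.066, -0.013, 0.677]
ft_force: [-0.3, -0.5, -1.3]
grip_width: 0.637
```

```bash
python3 -c "
from h import *
go()
c=cal('wrist'); im=save('wrist','w4'); import pickle; pickle.dump(c,open('w4.pkl','wb'))
save('side','s4')
go(((.575,.0258,.049),-.6,25))
"
```

```text
t 6.15 p [0.5753 0.0271 0.065 ] F [-0.29 -0.5  -1.33] w 55.5 tilt/yaw [24.9 -0.5] q [ 0.33  0.09 -0.47  2.18  0.23  0.45 -1.89]
t 6.25 p [0.5772 0.0266 0.0656] F [-0.21  0.64 -1.94] w 55.6 tilt/yaw [25.01 -0.62] q [ 0.33  0.09 -0.47  2.18  0.23  0.45 -1.89]
[[np.float64(-0.002), np.float64(-0.0), np.float64(-0.0)], [np.float64(-0.009), np.float64(0.0008), np.float64(0.0141)]]
```

View pics/w4.png

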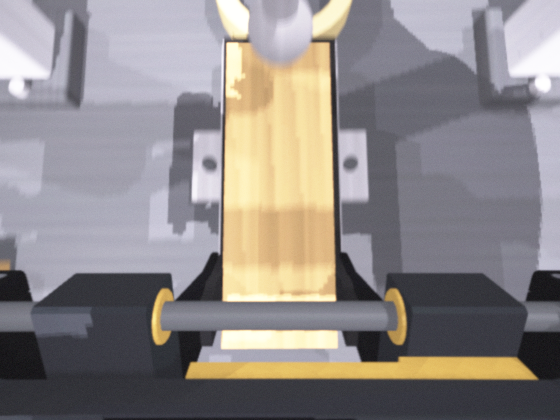

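View pics/s4.png

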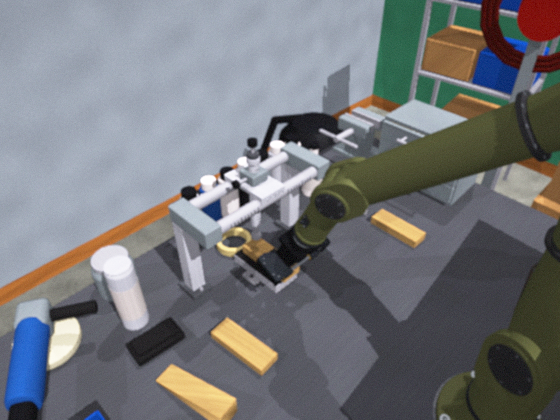

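Call:
{"op": "step_arm", "data": {"plan": [[[0,0,0],[-0.004,0.0008,0.007],255],[[0,0,0],[-0.007,0.0008,0.012],255],[[0,0,0],[-0.009,0.0008,0.0145],255],[[0,0,0],[-0.009,0.0008,0.0145],255],[[0,0,0],[-0.009,0.0008,0.0145],120],[[0,0,0],[-0.009,0.0008,0.0145],60],[[0,0,0],[-0.009,0.0008,0.0145],60],[[0,0,0],[-0.016,0.0008,0.0],60],[[0,0,0],[-0.045,0.0008,-0.02],60],[[0,0,0],[-0.07,0.0008,-0.032],60]]}}

```text
time: 7.5
position: [0.4974, 0.0261, 0.0654]
tool_rot: [3.065, -0.016, 0.68]
ft_force: [-0.1, 0.1, -0.2]
grip_width: 0.763
```

```bash
python3 -c "
from h import *
go()
c=cal('wrist'); im=save('wrist','w5'); import pickle; pickle.dump(c,open('w5.pkl','wb'))
go(((.52,.0258,.0525),-.6,25),((.5565,.0258,.0525),-.6,25))
cv2.imwrite('pics/w5z.png',cv2.resize(im[0:260,160:400,::-1],None,fx=2.3,fy=2.3,interpolation=2))
"
```

```text
t 7.5 p [0.4974 0.0261 0.0654] F [-0.07  0.14 -0.25] w 66.4 tilt/yaw [25.01 -0.59] q [ 0.36 -0.09 -0.49  2.35  0.05  0.44 -1.76]
t 7.55 p [0.4935 0.0256 0.0637] F [-3.14  0.33 -2.93] w 66.6 tilt/yaw [24.74 -0.54] q [ 0.36 -0.1  -0.49  2.36  0.05  0.45 -1.76]
[[np.float64(0.001), np.float64(0.004), np.float64(0.001)], [np.float64(0.0194), np.float64(-0.0005), np.float64(0.0212)]]
[[np.float64(0.001), np.float64(0.004), np.float64(0.001)], [np.float64(0.0526), np.float64(-0.0009), np.float64(0.0365)]]
```

View pics/w5z.png

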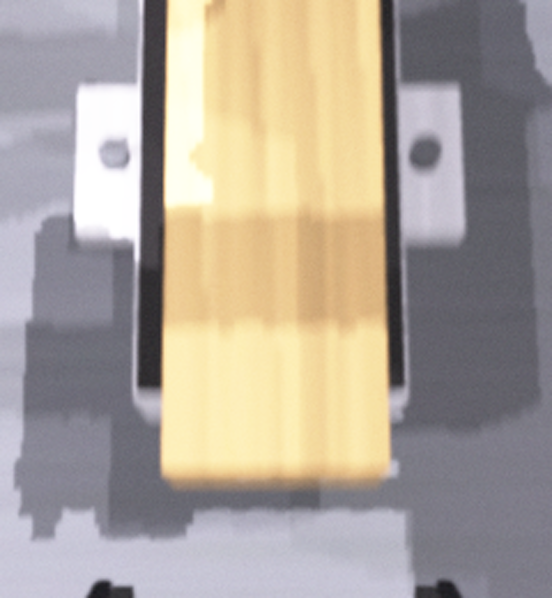

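```bash
python3 -c "
from h import *
import pickle; c=pickle.load(open('w5.pkl','rb'))
a=lambda p,z:atz('wrist',np.array(p)/2.3+[160,0],z,c).round(4)
print(a([[138,388],[404,386]],.03)); print(a([[162,474],[391,474],[385,10],[167,10]],.054)); print(a([[142,10],[392,10]],.03))
"
```

```text
[[ 0.5686  0.0644  0.03  ]
 [ 0.5684 -0.0107  0.03  ]]
[[ 0.5401  0.0538  0.054 ]
 [ 0.5395 -0.0024  0.054 ]
 [ 0.6645 -0.0045  0.054 ]
 [ 0.6651  0.0535  0.054 ]]
[[ 0.6856  0.0646  0.03  ]
 [ 0.6848 -0.0108  0.03  ]]
```

Call:
{"op": "step_arm", "data": {"plan": [[[0,0.004,0],[0.01,-0.0005,0.01],190],[[0,0.004,0],[0.0194,-0.0006,0.0212],190],[[0,0.004,0],[0.0194,-0.0006,0.0212],190],[[0,0.004,0],[0.0194,-0.0006,0.0212],190],[[0,0.004,0],[0.027,-0.0007,0.0247],190],[[0,0.004,0],[0.034,-0.0008,0.028],190],[[0,0.004,0],[0.041,-0.0008,0.0312],190],[[0,0.004,0],[0.0473,-0.0009,0.0342],190],[[0,0.004,0],[0.0513,-0.0009,0.036],190],[[0,0.004,0],[0.0513,-0.0009,0.036],190]]}}

```text
time: 8.8
position: [0.5602, 0.0263, 0.0541]
tool_rot: [3.064, -0.016, 0.685]
ft_force: [0.1, 0.4, -0.7]
grip_width: 0.255
```

```bash
python3 -c "
from h import *
c=cal('wrist'); im=save('wrist','w6'); import pickle; pickle.dump(c,open('w6.pkl','wb'))
go(((.5565,.0258,.0525),-.6,25))
cv2.imwrite('pics/w6z.png',cv2.resize(im[0:300,160:400,::-1],None,fx=2,fy=2,interpolation=2))
"
```

```text
t 8.85 p [0.5599 0.0263 0.0541] F [-1.2   1.58 -0.04] w 22.4 tilt/yaw [25.21 -0.6 ] q [ 0.36  0.08 -0.5   2.23  0.24  0.42 -1.91]
[[np.float64(-0.0), np.float64(-0.004), np.float64(0.0)], [np.float64(-0.0038), np.float64(0.0005), np.float64(0.0)]]
```

View pics/w6z.png

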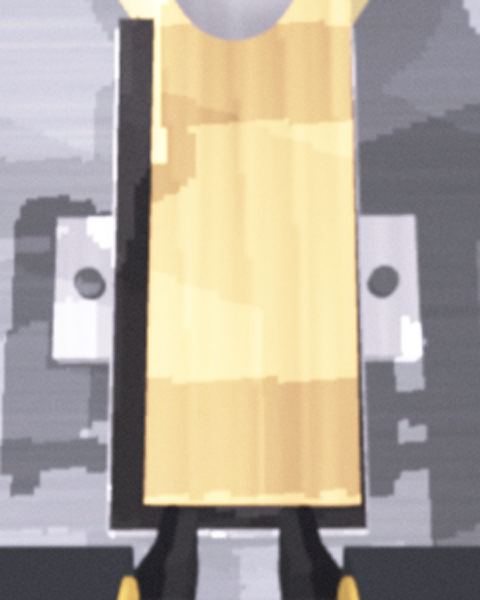

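```bash
python3 -c "
from h import *
import pickle; c=pickle.load(open('w6.pkl','rb'))
a=lambda p,z:atz('wrist',np.array(p)/2.+[160,0],z,c).round(4)
print('rest',a([[110,527],[366,526],[118,20]],.03)); print('board',a([[144,503],[361,503],[353,26],[154,26]],.054));
u=np.array([[235,-5.]])/2+[160,0]; print(ray('wrist',u,c))
"
```

```text
rest [[ 0.5707  0.0648  0.03  ]
 [ 0.5703 -0.0108  0.03  ]
 [ 0.7354  0.0646  0.03  ]]
board [[ 0.5771  0.0513  0.054 ]
 [ 0.5765 -0.0051  0.054 ]
 [ 0.7127 -0.0075  0.054 ]
 [ 0.7133  0.0496  0.054 ]]
(array([0.57295837, 0.02683713, 0.22413195]), array([[ 0.6611544 , -0.00257977, -0.75024543]]))
```

```bash
python3 -c "
from h import *
go(((.550,.0263,.0541),-.6,25),((.553,.0226,.0495),-.9,25),((.590,.0224,.0495),-.9,25))
"
```

```text
t 8.85 p [0.5599 0.0263 0.0541] F [-1.2   1.58 -0.04] w 22.4 tilt/yaw [25.21 -0.6 ] q [ 0.36  0.08 -0.5   2.23  0.24  0.42 -1.91]
[[np.float64(-0.0), np.float64(-0.004), np.float64(0.0)], [np.float64(-0.009), np.float64(0.0001), np.float64(-0.0042)]]
[[np.float64(-0.003), np.float64(-0.004), np.float64(0.005)], [np.float64(-0.0082), np.float64(0.0038), np.float64(0.0012)]]
[[np.float64(-0.003), np.float64(-0.004), np.float64(0.005)], [np.float64(0.0253), np.float64(0.0036), np.float64(0.017)]]
```

Call:
{"op": "step_arm", "data": {"plan": [[[0,-0.004,0],[-0.013,0.0001,-0.006],0],[[-0.003,-0.004,0.005],[-0.012,0.0037,-0.003],0],[[-0.003,-0.004,0.005],[-0.01,0.0037,0.0005],0],[[-0.003,-0.004,0.005],[-0.0082,0.0037,0.0012],0],[[-0.003,-0.004,0.005],[0.003,0.0037,0.0065],0],[[-0.003,-0.004,0.005],[0.014,0.0036,0.0117],0],[[-0.003,-0.004,0.005],[0.0253,0.0036,0.017],0],[[-0.003,-0.004,0.005],[0.0253,0.0036,0.017],0],[[-0.003,-0.004,0.005],[0.0253,0.0036,0.017],200],[[-0.003,-0.004,0.005],[0.0253,0.0036,0.017],255]], "squeeze": 50}}

```text
time: 10.1
position: [0.5893, 0.0223, 0.0492]
tool_rot: [3.063, -0.024, 0.677]
ft_force: [-0.6, 1.2, 0.3]
grip_width: 0.854
```

```bash
python3 -c "
from h import *
p=ctrl.get_state()['position']
go((p+[0,0,.004],-.9,25),(p+[-.004,.0045,.004],-.3,25),(p+[-.004,.0045,.0],-.3,25))
"
```

```text
t 10.1 p [0.5893 0.0223 0.0492] F [-0.55  1.16  0.3 ] w 74.3 tilt/yaw [24.93 -0.9 ] q [ 0.34  0.15 -0.48  2.16  0.31  0.43 -1.96]
[[np.float64(0.001), np.float64(0.001), np.float64(0.0)], [np.float64(0.0017), np.float64(0.0), np.float64(-0.0036)]]
[[np.float64(0.005), np.float64(0.001), np.float64(-0.009)], [np.float64(-0.002), np.float64(-0.0044), np.float64(-0.0053)]]
[[np.float64(0.005), np.float64(0.001), np.float64(-0.009)], [np.float64(-0.0037), np.float64(-0.0044), np.float64(-0.0017)]]
```

Call:
{"op": "step_arm", "data": {"plan": [[[0,0,0],[0,0,0],255],[[0,0,0],[0,0,0],255],[[0,0,0],[0,0,0],255],[[0,0,0],[0.0017,0,-0.0036],255],[[0.005,0,-0.009],[-0.002,-0.0042,-0.0053],255],[[0.005,0,-0.009],[-0.002,-0.0042,-0.0053],255],[[0.005,0,-0.009],[-0.0037,-0.0042,-0.0017],255],[[0.005,0,-0.009],[-0.0037,-0.0042,-0.0015],255],[[0.005,0,-0.009],[-0.0037,-0.0042,-0.0015],60],[[0.005,0,-0.009],[-0.0037,-0.0042,-0.0015],60]]}}

```text
time: 11.35
position: [0.586, 0.0266, 0.0492]
tool_rot: [3.066, -0.009, 0.679]
ft_force: [1.3, -0.5, -0.4]
grip_width: 0.739
```

```bash
python3 -c "
from h import *
c=cal('wrist'); im=save('wrist','w7'); import pickle; pickle.dump(c,open('w7.pkl','wb'))
go(((.535,.0262,.075),-.3,25))
cv2.imwrite('pics/w7z.png',cv2.resize(im[0:300,160:400,::-1],None,fx=2,fy=2,interpolation=2))
"
```

```text
t 11.4 p [0.5859 0.0266 0.0492] F [ 0.11 -0.49 -0.08] w 65.4 tilt/yaw [24.97 -0.35] q [ 0.34  0.15 -0.49  2.17  0.3   0.42 -1.95]
[[np.float64(-0.0), np.float64(0.0), np.float64(-0.001)], [np.float64(-0.0353), np.float64(0.0007), np.float64(-0.0449)]]
```

View pics/w7z.png

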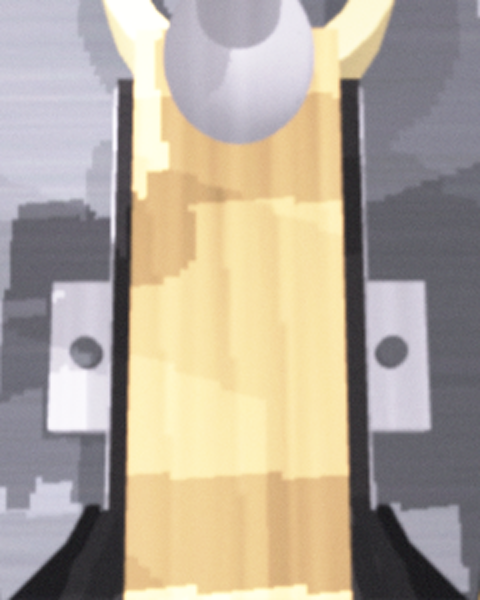

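```bash
python3 -c "
from h import *
go(((.535,.0266,.052),-.3,25),((.5,.03,.09),0,25),((.45,.231,.1),5.3,25))
"
```

```text
t 11.4 p [0.5859 0.0266 0.0492] F [ 0.11 -0.49 -0.08] w 65.4 tilt/yaw [24.97 -0.35] q [ 0.34  0.15 -0.49  2.17  0.3   0.42 -1.95]
[[np.float64(-0.0), np.float64(0.0), np.float64(-0.001)], [np.float64(-0.045), np.float64(0.0003), np.float64(-0.0241)]]
[[np.float64(0.002), np.float64(0.0), np.float64(-0.005)], [np.float64(-0.0607), np.float64(-0.0029), np.float64(-0.0733)]]
[[np.float64(0.041), np.float64(0.0), np.float64(-0.089)], [np.float64(-0.1029), np.float64(-0.2037), np.float64(-0.1039)]]
```

Call:
{"op": "step_arm", "data": {"plan": [[[0,0,0],[-0.022,0,-0.012],60],[[0,0,0],[-0.045,0,-0.024],60],[[0,0,0],[-0.06,-0.003,-0.07],0],[[0.01,0,-0.02],[-0.07,-0.045,-0.08],0],[[0.02,0,-0.04],[-0.08,-0.09,-0.087],0],[[0.03,0,-0.06],[-0.09,-0.135,-0.094],0],[[0.041,0,-0.089],[-0.098,-0.175,-0.1],0],[[0.041,0,-0.089],[-0.103,-0.204,-0.104],0],[[0.041,0,-0.089],[-0.103,-0.204,-0.104],0],[[0.041,0,-0.089],[-0.103,-0.204,-0.104],0]]}}

```text
time: 12.65
position: [0.4497, 0.2303, 0.0998]
tool_rot: [-3.046, -0.139, -0.673]
ft_force: [0.2, -0.5, -0.2]
grip_width: 1.001
```

```bash
python3 -c "
from h import *
c=cal('wrist'); im=save('wrist','w8'); import pickle; pickle.dump(c,open('w8.pkl','wb'))
go()
cv2.imwrite('pics/w8z.png',cv2.resize(im[40:310,100:430,::-1],None,fx=2,fy=2,interpolation=2))
"
```

```text
t 12.7 p [0.4498 0.2299 0.0997] F [-0.31 -1.44  0.33] w 87.2 tilt/yaw [24.92  5.19] q [ 0.32 -0.13 -0.96  2.26  0.21  0.6  -2.28]
```

View pics/w8z.png

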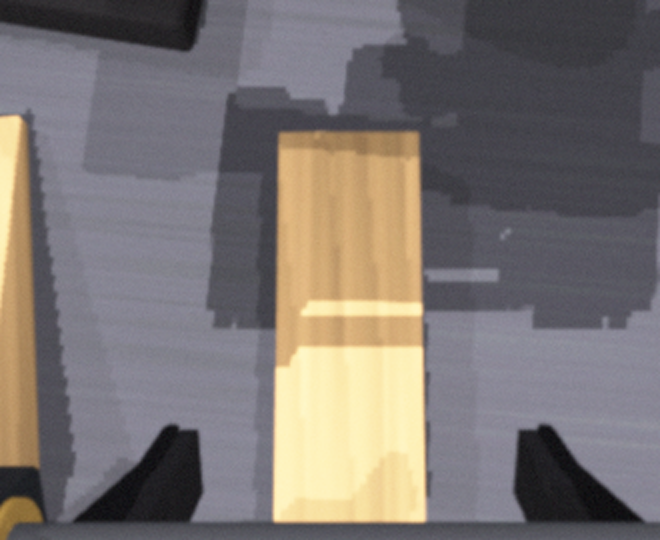

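```bash
python3 -c "
from h import *
import pickle; c=pickle.load(open('w8.pkl','rb'))
P=atz('wrist',np.array([[279,131],[419,131],[426,520],[273,520]])/2.+[100,40],.024,c); print(P.round(4),np.linalg.norm(P[0]-P[1]))
m=(P[0]+P[1])/2; k=(P[2]+P[3])/2; u=(m-k)[:2]; u/=np.linalg.norm(u); y=np.degrees(np.arctan2(u[1],u[0])); ce=m[:2]-.08*u; g=ce-.05*u; print(y,ce,g)
go(((g[0],g[1],.045),y,25),((g[0],g[1],.019),y,25))
"
```

```text
[[0.58   0.2745 0.024 ]
 [0.5851 0.219  0.024 ]
 [0.4346 0.2044 0.024 ]
 [0.4295 0.2606 0.024 ]] 0.055758540191501976
5.397226961596502 [0.50289829 0.23919952] [0.45311996 0.23449651]
t 12.7 p [0.4498 0.2299 0.0997] F [-0.31 -1.44  0.33] w 87.2 tilt/yaw [24.92  5.19] q [ 0.32 -0.13 -0.96  2.26  0.21  0.6  -2.28]
[[np.float64(0.002), np.float64(0.001), np.float64(-0.003)], [np.float64(-0.0197), np.float64(-0.0043), np.float64(0.0512)]]
[[np.float64(0.002), np.float64(0.001), np.float64(-0.003)], [np.float64(-0.0307), np.float64(-0.0043), np.float64(0.0747)]]
```

Call:
{"op": "step_arm", "data": {"plan": [[[0,0,-0.003],[-0.01,-0.002,0.025],0],[[0,0,-0.003],[-0.0197,-0.0043,0.051],0],[[0,0,-0.003],[-0.026,-0.0043,0.065],0],[[0,0,-0.003],[-0.0307,-0.0043,0.0745],0],[[0,0,-0.003],[-0.0307,-0.0043,0.0745],0],[[0,0,-0.003],[-0.0307,-0.0043,0.0745],255],[[0,0,-0.003],[-0.0307,-0.0043,0.0745],255],[[0,0,-0.003],[-0.0307,-0.0043,0.0745],255],[[0,0,-0.003],[-0.0307,-0.0043,0.0745],255],[[0,0,-0.003],[-0.0307,-0.0043,0.0745],255]], "squeeze": 50}}

```text
time: 13.95
position: [0.4533, 0.235, 0.0197]
tool_rot: [-3.046, -0.142, -0.674]
ft_force: [-1.5, -1.4, 2.0]
grip_width: 0.639
```

```bash
python3 -c "
from h import *
p=ctrl.get_state()['position']
go((p+[0,0,.062],5.4,25),((.485,0.05,.081),-.3,25),((.578,.0265,.081),-.3,25))
"
```

```text
t 13.95 p [0.4533 0.235  0.0197] F [-1.45 -1.4   2.04] w 55.6 tilt/yaw [24.96  5.37] q [-0.48  0.06 -0.22  2.33  0.61  0.46 -2.69]
[[np.float64(0.002), np.float64(0.001), np.float64(-0.0)], [np.float64(0.0262), np.float64(0.0001), np.float64(-0.0562)]]
[[np.float64(-0.04), np.float64(0.001), np.float64(0.09)], [np.float64(0.0388), np.float64(0.1873), np.float64(-0.0493)]]
[[np.float64(-0.04), np.float64(0.001), np.float64(0.09)], [np.float64(0.1207), np.float64(0.2193), np.float64(-0.0111)]]
```

Call:
{"op": "step_arm", "data": {"plan": [[[0,0,0],[0.013,0,-0.028],255],[[0,0,0],[0.026,0,-0.0562],255],[[-0.01,0,0.02],[0.03,0.045,-0.055],255],[[-0.02,0,0.045],[0.033,0.09,-0.053],255],[[-0.03,0,0.07],[0.036,0.14,-0.051],255],[[-0.04,0,0.09],[0.039,0.187,-0.0493],255],[[-0.04,0,0.09],[0.055,0.21,-0.042],255],[[-0.04,0,0.09],[0.08,0.2193,-0.03],255],[[-0.04,0,0.09],[0.1,0.2193,-0.021],255],[[-0.04,0,0.09],[0.1207,0.2193,-0.0111],255]]}}

```text
time: 15.2
position: [0.578, 0.0265, 0.0801]
tool_rot: [3.067, -0.008, 0.676]
ft_force: [0.5, -0.1, -1.8]
grip_width: 0.637
```

```bash
python3 -c "
from h import *
go()
ctrl.get_image('top')
c=cal('wrist'); im=save('wrist','w9'); import pickle; pickle.dump(c,open('w9.pkl','wb'))
go(((.578,.0265,.073),-.3,25))
"
```

```text
t 15.2 p [0.578  0.0265 0.0801] F [ 0.48 -0.07 -1.77] w 55.4 tilt/yaw [24.86 -0.31] q [-0.29  0.05  0.17  2.19  0.1   0.48 -1.78]
t 15.3 p [0.5796 0.027  0.0809] F [-0.34 -0.97 -1.7 ] w 55.5 tilt/yaw [25.   -0.28] q [-0.29  0.05  0.17  2.18  0.1   0.48 -1.78]
[[np.float64(-0.0), np.float64(0.0), np.float64(0.0)], [np.float64(-0.0047), np.float64(0.0005), np.float64(0.0065)]]
```

View pics/w9.png

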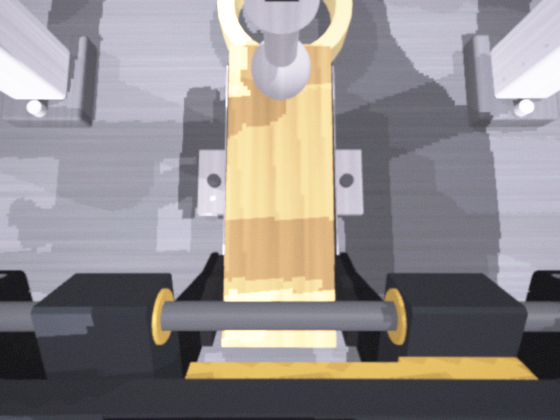

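```bash
python3 -c "
from h import *
go(((.5796,.0268,.073),-.3,25),((.5796,.0268,.0755),-.3,25),((.566,.0268,.0745),-.3,30))
"
```

```text
t 15.3 p [0.5796 0.027  0.0809] F [-0.34 -0.97 -1.7 ] w 55.5 tilt/yaw [25.   -0.28] q [-0.29  0.05  0.17  2.18  0.1   0.48 -1.78]
[[np.float64(-0.0), np.float64(0.0), np.float64(0.0)], [np.float64(-0.0033), np.float64(0.0002), np.float64(0.0072)]]
[[np.float64(-0.0), np.float64(0.0), np.float64(0.0)], [np.float64(-0.0022), np.float64(0.0002), np.float64(0.0049)]]
[[np.float64(-0.0), np.float64(0.087), np.float64(0.0)], [np.float64(-0.015), np.float64(0.0003), np.float64(0.0001)]]
```

Call:
{"op": "step_arm", "data": {"plan": [[[0,0,0],[-0.002,0.0002,0.004],255],[[0,0,0],[-0.0033,0.0002,0.0072],255],[[0,0,0],[-0.0033,0.0002,0.0074],255],[[0,0,0],[-0.0033,0.0002,0.0074],60],[[0,0,0],[-0.0033,0.0002,0.0074],60],[[0,0,0],[-0.0025,0.0002,0.0055],60],[[0,0.03,0],[-0.007,0.0003,0.003],60],[[0,0.06,0],[-0.011,0.0003,0.001],60],[[0,0.087,0],[-0.015,0.0003,0],60],[[0,0.087,0],[-0.015,0.0003,0],60]]}}

```text
time: 16.55
position: [0.5634, 0.0274, 0.074]
tool_rot: [3.035, -0.005, 0.81]
ft_force: [0.1, -0.2, -0.0]
grip_width: 0.768
```

```bash
python3 -c "
from h import *
go()
c=cal('wrist'); im=save('wrist','w10'); import pickle; pickle.dump(c,open('w10.pkl','wb'))
go()
"
```

```text
t 16.55 p [0.5634 0.0274 0.074 ] F [ 0.08 -0.17 -0.03] w 66.8 tilt/yaw [29.88 -0.18] q [-0.31 -0.01  0.17  2.29  0.21  0.35 -1.9 ]
t 16.6 p [0.5642 0.0275 0.0745] F [0.33 0.04 0.11] w 66.3 tilt/yaw [29.93 -0.2 ] q [-0.31 -0.01  0.17  2.29  0.21  0.35 -1.9 ]
```

View pics/w10.png

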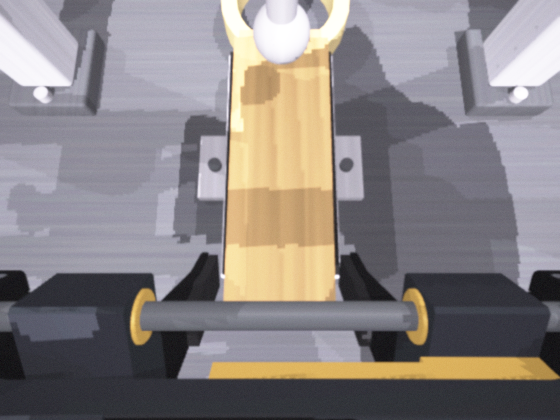

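```bash
python3 -c "
from h import *
p=ctrl.get_state()['position']
go((p+[0,0,.003],-.3,30),(p+[.02,-.0005,.003],-.3,30),(p+[.02,-.0005,.0],-.3,30))
"
```

```text
t 16.6 p [0.5642 0.0275 0.0745] F [0.33 0.04 0.11] w 66.3 tilt/yaw [29.93 -0.2 ] q [-0.31 -0.01  0.17  2.29  0.21  0.35 -1.9 ]
[[np.float64(-0.001), np.float64(0.001), np.float64(0.001)], [np.float64(0.0015), np.float64(-0.0), np.float64(-0.0026)]]
[[np.float64(-0.001), np.float64(0.001), np.float64(0.001)], [np.float64(0.0188), np.float64(0.0004), np.float64(0.0074)]]
[[np.float64(-0.001), np.float64(0.001), np.float64(0.001)], [np.float64(0.0173), np.float64(0.0004), np.float64(0.01)]]
```

Call:
{"op": "step_arm", "data": {"plan": [[[0,0,0],[0,0.0004,0],255],[[0,0,0],[0,0.0004,0],255],[[0,0,0],[0,0.0004,0],255],[[0,0,0],[0.0015,0.0004,-0.0026],255],[[0,0,0],[0.007,0.0004,0.0005],255],[[0,0,0],[0.013,0.0004,0.004],255],[[0,0,0],[0.0188,0.0004,0.0074],255],[[0,0,0],[0.0188,0.0004,0.0074],255],[[0,0,0],[0.0173,0.0004,0.01],255],[[0,0,0],[0.0173,0.0004,0.0102],255]]}}

```text
time: 17.85
position: [0.5848, 0.027, 0.0749]
tool_rot: [3.034, -0.006, 0.813]
ft_force: [-3.1, 0.1, 3.8]
grip_width: 0.64
```

```bash
python3 -c "
from h import *
c=cal('wrist'); im=save('wrist','w11'); import pickle; pickle.dump(c,open('w11.pkl','wb'))
go()
cv2.imwrite('pics/w11z.png',cv2.resize(im[0:300,160:400,::-1],None,fx=2,fy=2,interpolation=2))
"
```

```text
t 17.9 p [0.5848 0.0269 0.0749] F [-1.87 -0.46  2.16] w 55.3 tilt/yaw [30.02 -0.23] q [-0.31  0.04  0.18  2.25  0.18  0.34 -1.86]
```

View pics/w11z.png

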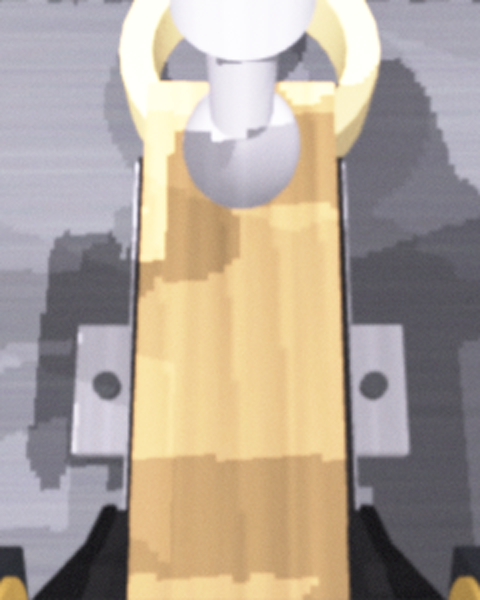

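```bash
python3 -c "
from h import *
import pickle; c=pickle.load(open('w11.pkl','rb'))
a=lambda p,z:atz('wrist',np.array(p)/2.+[160,0],z,c).round(4)
print('far',a([[149,82],[334,82]],.078)); print('near',a([[129,575],[349,575]],.078)); print('rest',a([[137,160],[340,160],[127,500],[354,500]],.03))
o,w=ray('wrist',np.array([[241,150.]])/2.+[160,0],c); w=w[0]
for x in (.677,.679,.681,.684): print(o+w*(x-o[0])/w[0])
o2,w2=ray('side',np.array([[321,346.]])/3.3+[160,130]); w2=w2[0]
A=np.c_[w,-w2]; s=np.linalg.lstsq(A,o2-o,rcond=None)[0]; print('triang',o+w*s[0],o2+w2*s[1])
c2=pickle.load(open('w2.pkl','rb'));o2,w2=ray('wrist',np.array([[123,70.]])/3+[80,0],c2); w2=w2[0]
A=np.c_[w,-w2]; s=np.linalg.lstsq(A,o2-o,rcond=None)[0]; print('triang',o+w*s[0],o2+w2*s[1])
"
```

```text
far [[ 0.727   0.0537  0.078 ]
 [ 0.7267 -0.0014  0.078 ]]
near [[ 5.833e-01  5.510e-02  7.800e-02]
 [ 5.832e-01 -2.000e-04  7.800e-02]]
rest [[ 0.7346  0.0649  0.03  ]
 [ 0.7342 -0.0108  0.03  ]
 [ 0.6076  0.0645  0.03  ]
 [ 0.6073 -0.0108  0.03  ]]
[0.677      0.02667575 0.11548648]
[0.679      0.02665568 0.11271183]
[0.681      0.02663562 0.10993718]
[0.684      0.02660552 0.10577521]
triang [0.67727953 0.02667294 0.11509868] [0.67584615 0.02646346 0.11406699]
triang [0.68199218 0.02662566 0.10856071] [0.68194573 0.02663205 0.10852718]
```

Call:
{"op": "step_arm", "data": {"plan": [[[0,0,0],[0.0015,0.0002,-0.0026],255],[[0,0,0],[0.005,0.0002,-0.0006],255],[[0,0,0],[0.005,0.0002,-0.0006],255],[[0,0,0],[0.0037,0.0002,0.002],255],[[0,0,0],[0.0037,0.0002,0.0022],60],[[0,0,0],[0.0037,0.0002,0.0022],60],[[0,0,0],[0.003,0.0002,0.001],60],[[0,0,0],[-0.02,0,-0.015],40],[[0,0,0],[-0.045,0,-0.03],0],[[0,0,0],[-0.06,0,-0.06],0]]}}

```text
time: 19.15
position: [0.5003, 0.0269, 0.0949]
tool_rot: [3.035, -0.005, 0.806]
ft_force: [0.7, -0.2, 0.0]
grip_width: 0.967
```

```bash
python3 -c "
from h import *
ctrl.get_image('top')
go()
c=cal('wrist'); im=save('wrist','w12'); import pickle; pickle.dump(c,open('w12.pkl','wb'))
save('side','s12'); go()
im=cv2.imread('pics/s12.png')[180:310,180:330]; cv2.imwrite('pics/s12z.png',cv2.resize(im,None,fx=4,fy=4,interpolation=2))
"
```

```text
t 19.2 p [0.4993 0.027  0.0971] F [-1.11 -0.36  0.07] w 84.9 tilt/yaw [29.9  -0.22] q [-0.32 -0.2   0.14  2.4   0.28  0.44 -1.97]
t 19.3 p [0.5026 0.0275 0.0976] F [ 0.9  -0.72 -0.14] w 86.3 tilt/yaw [30.11 -0.22] q [-0.32 -0.2   0.14  2.4   0.28  0.43 -1.97]
```

View pics/w12.png

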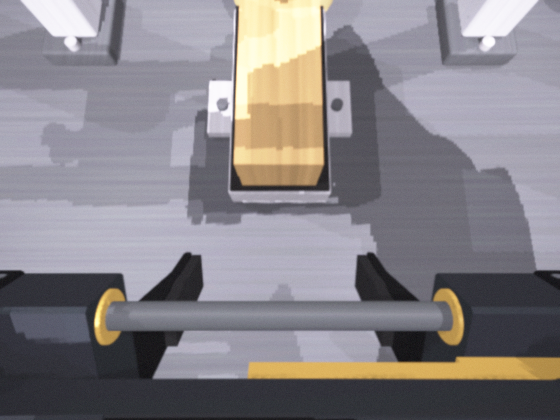

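View pics/s12z.png

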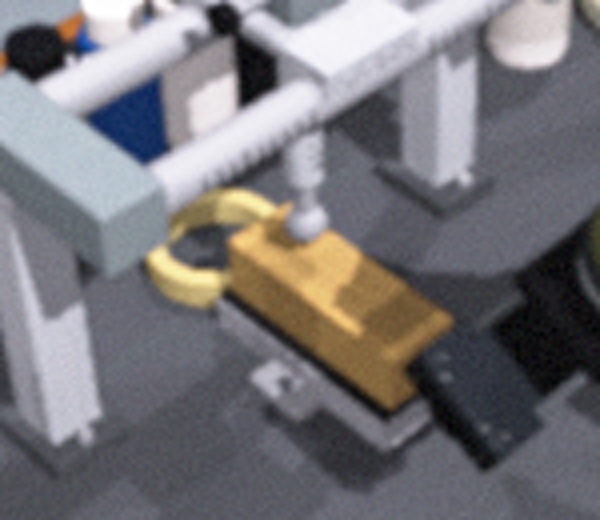

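```bash
sed -i 's/for p,yaw,tilt in tg:/for p,yaw,tilt,*ph in tg:/; s/R0.T@Rt(yaw,tilt))/R0.T@Rt(yaw,tilt)@R.from_euler("z",ph[0] if ph else 0,degrees=True).as_matrix())/; s/round(x,3) for x in rv/float(round(x,3)) for x in rv/; s/round(x,4) for x in d/float(round(x,4)) for x in d/' h.py; python3 -c "
from h import *
go(((.47,.12,.14),0,30,45),((.43,.25,.16),4,28,90),((.42,.30,.16),6,25,100))
"
```

```text
t 19.3 p [0.5026 0.0275 0.0976] F [ 0.9  -0.72 -0.14] w 86.3 tilt/yaw [30.11 -0.22] q [-0.32 -0.2   0.14  2.4   0.28  0.43 -1.97]
[[-0.0, -0.002, 0.782], [-0.0073, -0.0925, -0.0531]]
[[-0.002, -0.055, 1.506], [-0.0323, -0.2224, -0.0905]]
[[-0.041, -0.106, 1.647], [-0.0411, -0.2723, -0.0956]]
```

Call:
{"op": "step_arm", "data": {"plan": [[[0,0,0.17],[-0.002,-0.015,-0.02],0],[[0,0,0.35],[-0.004,-0.04,-0.035],0],[[0,0,0.52],[-0.006,-0.07,-0.047],0],[[0,0,0.7],[-0.0075,-0.0925,-0.053],0],[[0,-0.01,0.87],[-0.014,-0.125,-0.063],0],[[0,-0.02,1.05],[-0.02,-0.16,-0.073],0],[[0,-0.03,1.22],[-0.026,-0.19,-0.082],0],[[0,-0.05,1.4],[-0.032,-0.2224,-0.09],0],[[-0.02,-0.08,1.56],[-0.037,-0.25,-0.093],0],[[-0.041,-0.106,1.647],[-0.041,-0.2723,-0.0956],0]]}}

```text
time: 20.55
position: [0.4885, 0.2129, 0.0935]
tool_rot: [-2.072, 1.663, -0.279]
ft_force: [0.0, 0.4, -1.3]
grip_width: 1.0
```

```bash
python3 -c "
from h import *
go(((.42,.33,.15),8,25,140),((.42,.375,.13),8,25,180))
"
```

```text
t 20.55 p [0.4885 0.2129 0.0935] F [ 0.05  0.45 -1.32] w 87.0 tilt/yaw [ -8.41 -75.63] q [ 1.02 -0.3  -1.32  2.3  -0.76  0.51 -2.69]
[[0.021, 0.179, 0.911], [-0.1367, 0.014, -0.0523]]
[[0.087, 0.174, 1.607], [-0.1773, 0.0163, -0.0246]]
```

```bash
python3 -c "
from h import *
go(((.48,.2,.13),0,25,40),((.46,.22,.16),5,22,5),((.44,.25,.16),8,20,-15))
"
```

```text
t 20.55 p [0.4885 0.2129 0.0935] F [ 0.05  0.45 -1.32] w 87.0 tilt/yaw [ -8.41 -75.63] q [ 1.02 -0.3  -1.32  2.3  -0.76  0.51 -2.69]
[[-0.14, 0.191, -0.703], [0.0056, -0.0079, -0.0385]]
[[-0.22, 0.073, -1.385], [-0.0224, -0.008, -0.0687]]
[[-0.248, -0.015, -1.776], [-0.0562, 0.0046, -0.0706]]
```

Call:
{"op": "step_arm", "data": {"plan": [[[-0.03,0.05,-0.17],[0.001,-0.002,-0.01],0],[[-0.07,0.09,-0.35],[0.003,-0.004,-0.02],0],[[-0.1,0.14,-0.52],[0.004,-0.006,-0.03],0],[[-0.14,0.19,-0.7],[0.0056,-0.008,-0.0385],0],[[-0.16,0.15,-0.87],[-0.003,-0.008,-0.046],0],[[-0.18,0.12,-1.05],[-0.01,-0.008,-0.053],0],[[-0.2,0.1,-1.22],[-0.016,-0.008,-0.06],0],[[-0.22,0.073,-1.385],[-0.0224,-0.008,-0.0687],0],[[-0.235,0.03,-1.58],[-0.04,0,-0.07],0],[[-0.248,-0.015,-1.776],[-0.0562,0.0046,-0.0706],0]]}}

```text
time: 21.8
position: [0.4385, 0.2505, 0.1592]
tool_rot: [3.016, 0.592, 0.54]
ft_force: [-0.9, -0.6, 0.2]
grip_width: 1.001
```

```bash
python3 -c "
from h import *
go(((.43,.30,.16),8,20,-60),((.42,.34,.15),8,20,-110),((.42,.35,.14),8,22,-130))
"
```

```text
t 21.8 p [0.4385 0.2505 0.1592] F [-0.94 -0.58  0.19] w 87.1 tilt/yaw [19.38 23.11] q [ 0.4  -0.22 -0.98  2.13 -0.03  0.81 -1.77]
[[0.002, 0.002, -0.799], [0.0112, -0.049, -0.0014]]
[[0.001, 0.002, -1.671], [0.014, -0.0906, 0.0064]]
[[-0.039, 0.015, -2.02], [0.0144, -0.1007, 0.0163]]
```

Reached; continue the turn the same way.

Call:
{"op": "step_arm", "data": {"plan": [[[0,0,-0.17],[0.003,-0.012,0],0],[[0,0,-0.35],[0.005,-0.024,0],0],[[0,0,-0.53],[0.008,-0.036,0],0],[[0,0,-0.71],[0.0105,-0.046,0],0],[[0,0,-0.89],[0.0115,-0.056,0.001],0],[[0,0,-1.07],[0.012,-0.066,0.003],0],[[0,0,-1.25],[0.013,-0.075,0.004],0],[[0,0,-1.43],[0.0135,-0.082,0.005],0],[[0,0,-1.6],[0.014,-0.09,0.006],0],[[0,0,-1.75],[0.0144,-0.1,0.015],0]]}}

```text
time: 23.05
position: [0.421, 0.3495, 0.1414]
tool_rot: [1.371, 2.493, 0.299]
ft_force: [0.5, -0.6, -0.6]
grip_width: 0.997
```

```bash
python3 -c "
from h import *
go(((.415,.375,.12),8,25,-180),)
"
```

```text
t 23.05 p [0.421  0.3495 0.1414] F [ 0.45 -0.59 -0.57] w 86.8 tilt/yaw [ -8.67 121.06] q [ 0.16  0.04 -1.06  2.04  0.37  0.85 -0.54]
[[-0.051, -0.076, -1.144], [0.0277, 0.002, 0.0192]]
```

Call:
{"op": "step_arm", "data": {"plan": [[[-0.01,-0.01,-0.17],[0.004,0,0],0],[[-0.02,-0.02,-0.34],[0.008,0,0],0],[[-0.02,-0.03,-0.51],[0.012,0.001,0],0],[[-0.03,-0.04,-0.68],[0.016,0.001,0],0],[[-0.04,-0.05,-0.85],[0.02,0.002,0.005],0],[[-0.05,-0.06,-1.02],[0.024,0.002,0.01],0],[[-0.051,-0.076,-1.144],[0.0277,0.002,0.0192],0],[[-0.051,-0.076,-1.144],[0.0277,0.002,0.0192],0],[[-0.051,-0.076,-1.144],[0.0277,0.002,0.0192],0],[[-0.051,-0.076,-1.144],[0.0277,0.002,0.0192],0]]}}

```text
time: 24.3
position: [0.4145, 0.3739, 0.12]
tool_rot: [-0.181, 2.7, 0.04]
ft_force: [-0.5, 0.1, -0.7]
grip_width: 1.0
```

```bash
python3 -c "
from h import *
c=cal('wrist'); im=save('wrist','w13'); import pickle; pickle.dump(c,open('w13.pkl','wb'))
go()
"
```

```text
t 24.35 p [0.4145 0.3738 0.1201] F [ 0.73 -0.41 -0.23] w 86.6 tilt/yaw [ -24.98 -172.31] q [ 0.13  0.11 -1.14  2.09  0.61  0.81  0.33]
```

View pics/w13.png

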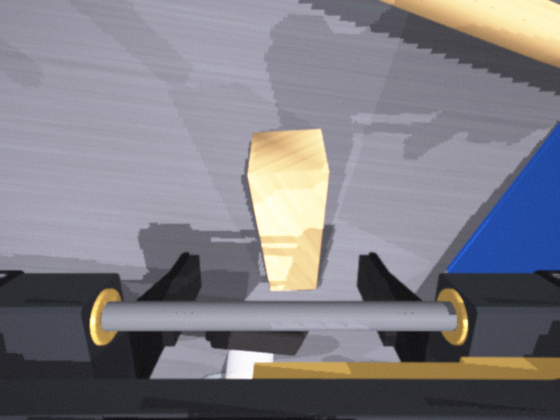

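```bash
python3 -c "
from h import *
import pickle; c=pickle.load(open('w13.pkl','rb'))
a=lambda p,z:atz('wrist',np.array(p,float),z,c)
B=a([[253,130],[322,128.5]],.0);T=a([[248,175],[328,172]],.054);N=a([[271,290],[316.5,289.5]],.008)
for x in(B,T,N): print(x.round(4),np.linalg.norm(x[0]-x[1]))
k=((B+T)/2).mean(0); n=N.mean(0); u=(n-k)[:2]; print(np.linalg.norm(u)); u/=np.linalg.norm(u); y=np.degrees(np.arctan2(u[1],u[0])); ce=((k+n)/2)[:2]; g=ce-.055*u; print('yaw',y,ce,g)
go(((g[0],g[1],.07),y,25,180),((g[0],g[1],.022),y,25,180))
"
```

```text
[[0.3959 0.3531 0.    ]
 [0.388  0.4034 0.    ]] 0.0509203873042507
[[0.398  0.3532 0.054 ]
 [0.3892 0.402  0.054 ]] 0.04953921457901834
[[0.5847 0.389  0.008 ]
 [0.577  0.4393 0.008 ]] 0.05090741650081234
0.19154181216842586
yaw 10.894406796206917 [0.48679614 0.39602411] [0.4327874  0.38562913]
t 24.35 p [0.4145 0.3738 0.1201] F [ 0.73 -0.41 -0.23] w 86.6 tilt/yaw [ -24.98 -172.31] q [ 0.13  0.11 -1.14  2.09  0.61  0.81  0.33]
[[-0.024, -0.0, -0.051], [0.0033, 0.0093, 0.0537]]
[[-0.024, -0.0, -0.051], [0.0235, 0.0093, 0.0972]]
```

Call:
{"op": "step_arm", "data": {"plan": [[[-0.01,0,-0.03],[0.001,0.005,0.025],0],[[-0.02,0,-0.044],[0.0033,0.0093,0.0537],0],[[-0.02,0,-0.044],[0.013,0.0093,0.075],0],[[-0.02,0,-0.044],[0.0235,0.0093,0.0972],0],[[-0.02,0,-0.044],[0.0235,0.0093,0.0972],0],[[-0.02,0,-0.044],[0.0235,0.0093,0.0972],255],[[-0.02,0,-0.044],[0.0235,0.0093,0.0972],255],[[-0.02,0,-0.044],[0.0235,0.0093,0.0972],255],[[-0.02,0,-0.044],[0.0235,0.0093,0.0972],255],[[-0.02,0,-0.044],[0.0235,0.0093,0.0972],255]], "squeeze": 50}}

```text
time: 25.6
position: [0.4327, 0.3852, 0.0219]
tool_rot: [-0.248, 2.695, 0.052]
ft_force: [-1.0, -1.6, 3.5]
grip_width: 0.57
```

```bash
python3 -c "
from h import *
p=ctrl.get_state()['position']
go((p+[0,0,.1],10.5,25,180),((.48,.15,.12),3,25,180),((.49,.0268,.112),-.3,25,180))
c=cal('wrist'); im=save('wrist','w14')
"
```

```text
t 25.6 p [0.4327 0.3852 0.0219] F [-0.99 -1.59  3.46] w 49.6 tilt/yaw [ -24.98 -169.46] q [-0.07  0.36 -0.97  2.13  1.    0.73  0.04]
[[-0.002, -0.0, 0.001], [-0.0422, -0.0002, -0.0906]]
[[0.053, -0.0, 0.119], [-0.0446, -0.2401, -0.0869]]
[[0.077, -0.0, 0.171], [-0.0297, -0.3631, -0.0847]]
```

View pics/w14.png

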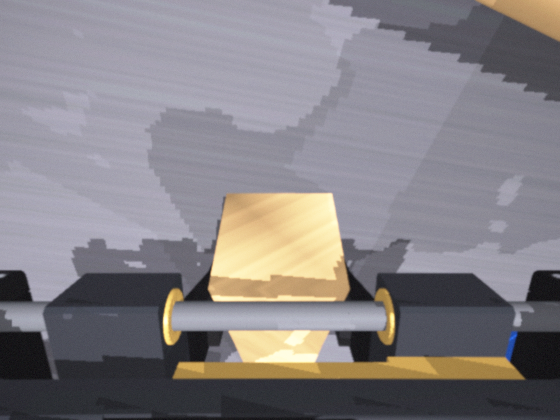

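Call:
{"op": "step_arm", "data": {"plan": [[[0,0,0],[-0.02,0,-0.045],255],[[0,0,0],[-0.0422,0,-0.0906],255],[[0.01,0,0.025],[-0.043,-0.05,-0.09],255],[[0.025,0,0.06],[-0.0435,-0.1,-0.089],255],[[0.04,0,0.09],[-0.044,-0.15,-0.088],255],[[0.05,0,0.119],[-0.0445,-0.2,-0.087],255],[[0.06,0,0.14],[-0.042,-0.25,-0.0865],255],[[0.07,0,0.16],[-0.037,-0.3,-0.0855],255],[[0.077,0,0.171],[-0.033,-0.345,-0.085],255],[[0.077,0,0.171],[-0.0297,-0.363,-0.0847],255]]}}

```text
time: 26.9
position: [0.4888, 0.0244, 0.1105]
tool_rot: [0.01, 2.708, -0.002]
ft_force: [-1.0, 1.1, -3.8]
grip_width: 0.572
```

```bash
python3 -c "
from h import *
im=save('side','s15')
im=im[180:330,180:380,::-1]; cv2.imwrite('pics/s15z.png',cv2.resize(im,None,fx=3.5,fy=3.5,interpolation=2))
im=save('top','t15'); im=im[140:300,200:380,::-1]; cv2.imwrite('pics/t15z.png',cv2.resize(im,None,fx=3.5,fy=3.5,interpolation=2))
go(((.515,.0267,.112),-.3,25,180),((.515,.0267,.102),-.3,25,180),((.55,.0265,.102),-.3,25,180))
"
```

```text
t 27.0 p [0.4887 0.025  0.1103] F [-0.07 -0.06 -2.  ] w 49.8 tilt/yaw [-24.79 179.53] q [ 0.45 -0.21 -0.55  2.32 -0.11  0.57  1.53]
[[-0.0, -0.004, -0.003], [-0.0246, 0.0019, 0.0095]]
[[-0.0, -0.004, -0.003], [-0.0204, 0.0019, 0.0186]]
[[-0.0, -0.004, -0.003], [-0.0522, 0.002, 0.0332]]
```

View pics/s15z.png

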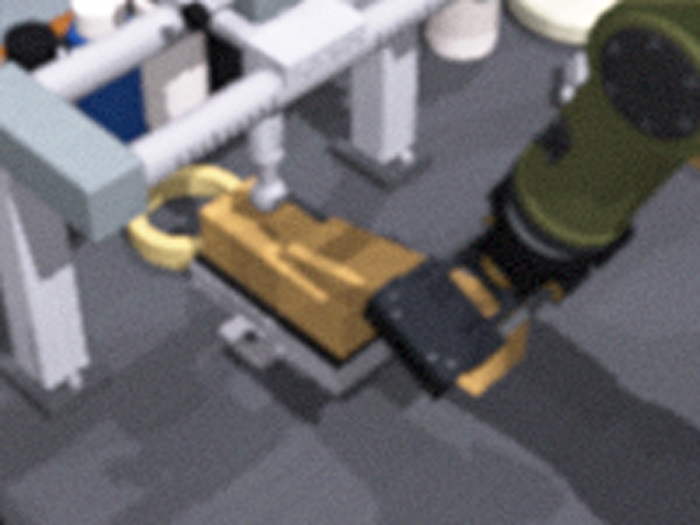

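View pics/t15z.png

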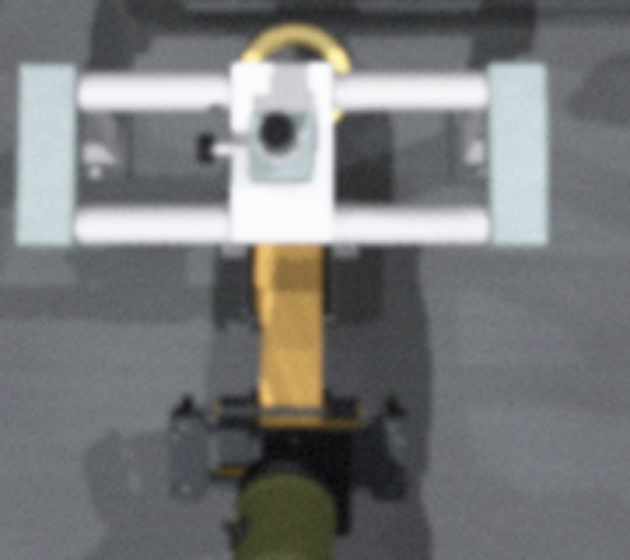

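```bash
python3 -c "
from h import *
go(((.515,.0267,.110),-.3,25,180),((.52,.0267,.102),-.3,25,180),((.553,.0265,.102),-.3,25,180),((.553,.0265,.100),-.3,25,180))
"
```

```text
t 27.0 p [0.4887 0.025  0.1103] F [-0.07 -0.06 -2.  ] w 49.8 tilt/yaw [-24.79 179.53] q [ 0.45 -0.21 -0.55  2.32 -0.11  0.57  1.53]
[[-0.0, -0.004, -0.003], [-0.0237, 0.0019, 0.0113]]
[[-0.0, -0.004, -0.003], [-0.0249, 0.002, 0.0207]]
[[-0.0, -0.004, -0.003], [-0.0549, 0.002, 0.0345]]
[[-0.0, -0.004, -0.003], [-0.054, 0.002, 0.0363]]
```

Call:
{"op": "step_arm", "data": {"plan": [[[0,-0.004,-0.003],[-0.012,0.001,0.006],255],[[0,-0.004,-0.003],[-0.0237,0.0019,0.0113],255],[[0,-0.004,-0.003],[-0.0249,0.002,0.0207],255],[[0,-0.004,-0.003],[-0.0249,0.002,0.0207],255],[[0,-0.004,-0.003],[-0.032,0.002,0.024],255],[[0,-0.004,-0.003],[-0.04,0.002,0.0276],255],[[0,-0.004,-0.003],[-0.048,0.002,0.0313],255],[[0,-0.004,-0.003],[-0.0549,0.002,0.0345],255],[[0,-0.004,-0.003],[-0.0549,0.002,0.0345],255],[[0,-0.004,-0.003],[-0.0549,0.002,0.0345],255]]}}

```text
time: 28.25
position: [0.5539, 0.0288, 0.103]
tool_rot: [0.002, 2.703, -0.001]
ft_force: [-0.3, -0.2, -5.2]
grip_width: 0.571
```

```bash
python3 -c "
from h import *
im=save('side','s16')
im=im[180:330,180:380,::-1]; cv2.imwrite('pics/s16z.png',cv2.resize(im,None,fx=3.5,fy=3.5,interpolation=2))
go()
ctrl.get_image('side');go()
"
```

```text
t 28.3 p [0.5538 0.0288 0.1031] F [ 0.88  1.12 -4.77] w 49.8 tilt/yaw [-25.13 179.94] q [ 0.49 -0.02 -0.61  2.2   0.09  0.53  1.38]
t 28.35 p [0.5538 0.0287 0.1031] F [ 0.59 -0.81 -5.2 ] w 49.6 tilt/yaw [-25.14 179.94] q [ 0.49 -0.02 -0.61  2.2   0.09  0.53  1.38]
```

View pics/s16z.png

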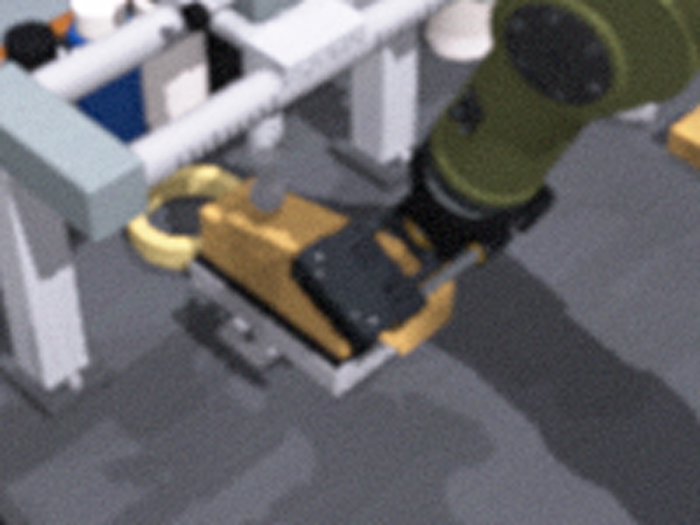

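```bash
python3 -c "
from h import *
go(((.5538,.0288,.1012),-.3,25,180),((.5538,.0266,.1002),-.3,25,180),((.5538,.0266,.0998),-.3,25,180))
"
```

```text
t 28.35 p [0.5538 0.0287 0.1031] F [ 0.59 -0.81 -5.2 ] w 49.6 tilt/yaw [-25.14 179.94] q [ 0.49 -0.02 -0.61  2.2   0.09  0.53  1.38]
[[0.001, 0.002, 0.004], [0.0008, 0.0001, 0.0017]]
[[0.001, 0.002, 0.004], [0.0012, -0.0021, 0.0026]]
[[0.001, 0.002, 0.004], [0.0014, -0.0021, 0.003]]
```

Call:
{"op": "step_arm", "data": {"plan": [[[0,0.002,0.002],[0.0008,0,0.0017],255],[[0,0.002,0.004],[0.001,-0.0021,0.0022],255],[[0,0.002,0.004],[0.0012,-0.0021,0.0026],255],[[0,0.002,0.004],[0.0012,-0.0021,0.0026],255],[[0,0.002,0.004],[0.0012,-0.0021,0.0026],255],[[0,0.002,0.004],[0.0012,-0.0021,0.0026],255],[[0,0.002,0.004],[0.0012,-0.0021,0.0026],255],[[0,0.002,0.004],[0.0012,-0.0021,0.0026],255],[[0,0.002,0.004],[0.0012,-0.0021,0.0026],255],[[0,0.002,0.004],[0.0012,-0.0021,0.0026],255]]}}

```text
time: 29.6
position: [0.5543, 0.0267, 0.1006]
tool_rot: [0.007, 2.704, -0.0]
ft_force: [-0.2, -0.8, -0.9]
grip_width: 0.572
```

```bash
python3 -c "
from h import *
for _ in range(3):
  ctrl.get_image('side');go()
im=save('side','s17')
im=im[180:330,180:380,::-1]; cv2.imwrite('pics/s17z.png',cv2.resize(im,None,fx=3.5,fy=3.5,interpolation=2))
"
```

```text
t 29.65 p [0.5543 0.0267 0.1006] F [-0.36  1.19 -1.13] w 49.4 tilt/yaw [-25.07 179.68] q [ 0.49 -0.02 -0.61  2.2   0.09  0.52  1.37]
t 29.7 p [0.5543 0.0267 0.1006] F [ 0.17  0.95 -2.02] w 49.7 tilt/yaw [-25.07 179.69] q [ 0.49 -0.02 -0.61  2.2   0.09  0.52  1.37]
t 29.75 p [0.5543 0.0267 0.1006] F [ 0.27  0.31 -1.95] w 49.8 tilt/yaw [-25.06 179.69] q [ 0.49 -0.02 -0.61  2.2   0.09  0.52  1.37]
```

View pics/s17z.png

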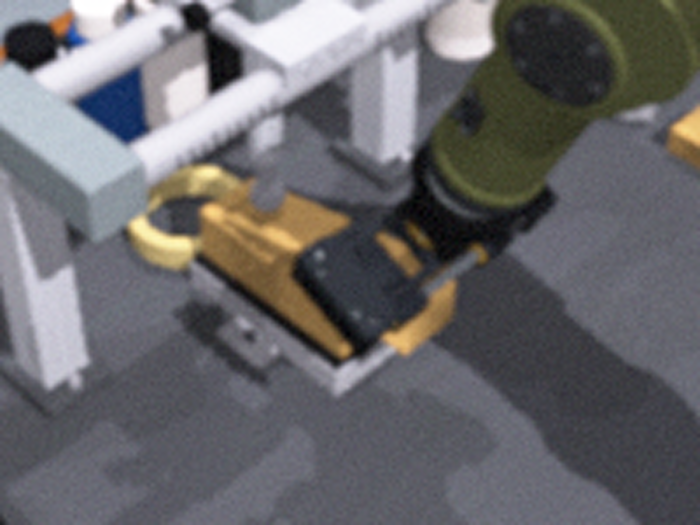

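```bash
python3 -c "
from h import *
go(((.5543,.0267,.0994),-.3,25,180),((.50,.0267,.102),-.3,25,180),((.482,.0267,.102),-.3,25,180))
"
```

```text
t 29.8 p [0.5543 0.0267 0.1006] F [ 0.34 -0.67 -1.03] w 49.9 tilt/yaw [-25.07 179.69] q [ 0.49 -0.02 -0.61  2.2   0.09  0.52  1.37]
[[0.001, 0.001, -0.0], [0.0005, 0.0, 0.0011]]
[[0.001, 0.001, -0.0], [0.0486, -0.0003, -0.0243]]
[[0.001, 0.001, -0.0], [0.0649, -0.0004, -0.0319]]
```

Call:
{"op": "step_arm", "data": {"plan": [[[0,0,0],[0.0003,0,0.0006],255],[[0,0,0],[0.0005,0,0.0011],255],[[0,0,0],[0.0005,0,0.0011],255],[[0,0,0],[0.0005,0,0.0011],80],[[0,0,0],[0.0005,0,0.0011],80],[[0,0,0],[0.0005,0,0.0005],80],[[0,0,0],[0.012,0,-0.006],80],[[0,0,0],[0.03,0,-0.015],80],[[0,0,0],[0.0486,-0.0003,-0.0243],80],[[0,0,0],[0.0649,-0.0004,-0.0319],80]]}}

```text
time: 31.05
position: [0.4815, 0.0266, 0.1022]
tool_rot: [0.007, 2.704, -0.0]
ft_force: [-0.2, 0.5, 0.1]
grip_width: 0.688
```

```bash
python3 -c "
from h import *
ctrl.get_image('side');ctrl.get_image('side')
go()
c=cal('wrist'); im=save('wrist','w18'); import pickle; pickle.dump(c,open('w18.pkl','wb'))
im=save('side','s18')
im=im[180:330,180:380,::-1]; cv2.imwrite('pics/s18z.png',cv2.resize(im,None,fx=3.5,fy=3.5,interpolation=2));go()
"
```

```text
t 31.15 p [0.4807 0.0263 0.1017] F [ 0.25 -0.65 -0.12] w 59.7 tilt/yaw [-25.04 179.71] q [ 0.46 -0.22 -0.57  2.35 -0.12  0.55  1.54]
t 31.25 p [0.4828 0.0266 0.1026] F [ 0.26 -1.01 -0.62] w 59.8 tilt/yaw [-25.17 179.7 ] q [ 0.46 -0.22 -0.57  2.34 -0.12  0.54  1.54]
```

View pics/s18z.png

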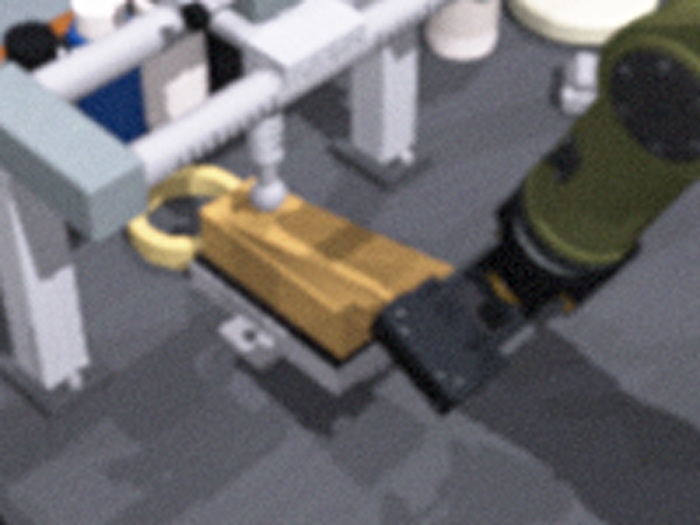

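View pics/w18.png

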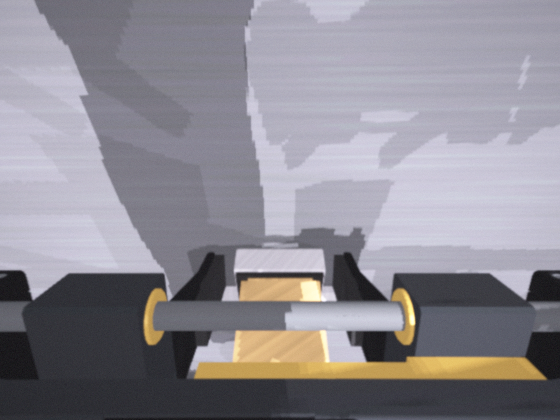

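```bash
cat >> h.py <<'E'
def fav(n=6):
    F=[];T=[]
    for i in range(n):
        im=ctrl.get_image('side'); s=ctrl.get_state(); F.append(s['ft_force']); T.append(s['torque'])
    print('Fav',np.mean(F,0).round(2),'sd',np.std(F,0).round(2)); return im
E
python3 -c "
from h import *
fav(4)
go(((.482,.0267,.100),-.3,25,180),((.497,.0267,.100),-.3,25,180),((.506,.0267,.100),-.3,25,180))
"
```

```text
Fav [ 0.01  0.54 -0.37] sd [0.57 0.34 0.45]
t 31.45 p [0.4827 0.0268 0.1022] F [0.03 0.61 0.25] w 59.7 tilt/yaw [-25.09 179.68] q [ 0.46 -0.21 -0.57  2.34 -0.12  0.55  1.54]
[[0.001, 0.002, -0.0], [0.0016, -0.0001, 0.0017]]
[[0.001, 0.002, -0.0], [-0.012, -0.0, 0.008]]
[[0.001, 0.002, -0.0], [-0.0202, 0.0, 0.0119]]
```

Call:
{"op": "step_arm", "data": {"plan": [[[0,0.001,0],[0.0016,0,0.0017],190],[[0,0.001,0],[0.0016,0,0.0017],190],[[0,0.001,0],[0.0016,0,0.0017],190],[[0,0.001,0],[-0.004,0,0.0043],190],[[0,0.001,0],[-0.009,0,0.0066],190],[[0,0.001,0],[-0.012,0,0.008],190],[[0,0.001,0],[-0.0145,0,0.0092],190],[[0,0.001,0],[-0.0165,0,0.0101],190],[[0,0.001,0],[-0.0185,0,0.011],190],[[0,0.001,0],[-0.0202,0,0.0118],190]]}}

```text
time: 32.7
position: [0.5053, 0.0265, 0.0998]
tool_rot: [0.007, 2.705, -0.0]
ft_force: [-1.7, 0.3, 0.6]
grip_width: 0.254
```

```bash
python3 -c "
from h import *
go()
im=fav(4)
cv2.imwrite('pics/s19z.png',cv2.resize(im[180:330,180:380,::-1],None,fx=3.5,fy=3.5,interpolation=2))
c=cal('wrist'); im=save('wrist','w19'); go()
"
```

```text
t 32.7 p [0.5053 0.0265 0.0998] F [-1.67  0.32  0.62] w 22.1 tilt/yaw [-25.   179.69] q [ 0.49 -0.15 -0.6   2.3  -0.06  0.53  1.49]
Fav [-0.58  0.5   0.04] sd [0.97 0.65 0.22]
t 32.95 p [0.5054 0.0265 0.0999] F [-1.04  0.02  0.05] w 22.2 tilt/yaw [-25.03 179.68] q [ 0.49 -0.15 -0.6   2.3  -0.06  0.53  1.49]
```

View pics/s19z.png

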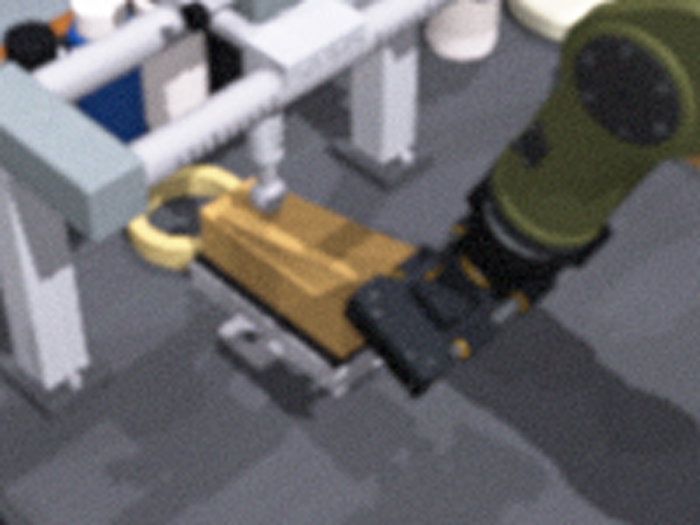

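View pics/w19.png

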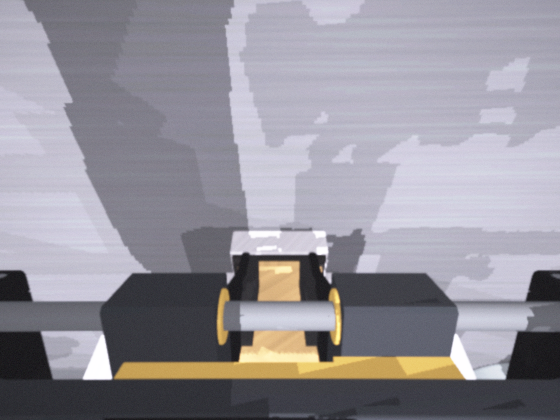

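Call:
{"op": "step_arm", "data": {"plan": [[[0,0,0],[-0.0005,0,0.0002],190],[[0,0,0],[-0.0009,0,0.0004],190],[[0,0,0],[-0.0014,0,0.0006],190],[[0,0,0],[-0.0018,0,0.0008],190],[[0,0,0],[-0.0023,0,0.0011],190],[[0,0,0],[-0.0027,0,0.0013],190],[[0,0,0],[-0.0032,0,0.0015],190],[[0,0,0],[-0.0036,0,0.0017],190],[[0,0,0],[-0.0041,0,0.0019],190],[[0,0,0],[-0.0045,0,0.0021],190]]}}

```text
time: 34.2
position: [0.5103, 0.0265, 0.0998]
tool_rot: [0.007, 2.705, -0.0]
ft_force: [-1.5, 0.7, 0.8]
grip_width: 0.255
```

```bash
python3 -c "
from h import *
go(); fav(4); go()
"
```

```text
t 34.2 p [0.5103 0.0265 0.0998] F [-1.5   0.69  0.78] w 22.2 tilt/yaw [-25.01 179.69] q [ 0.49 -0.13 -0.6   2.29 -0.04  0.53  1.48]
Fav [-0.98 -0.31  0.38] sd [0.35 0.31 0.16]
t 34.4 p [0.5103 0.0265 0.0999] F [-1.23  0.02  0.11] w 22.1 tilt/yaw [-25.02 179.68] q [ 0.49 -0.13 -0.6   2.29 -0.04  0.53  1.48]
```

Call:
{"op": "step_arm", "data": {"plan": [[[0,0,0],[-0.0002,0,0.0001],190],[[0,0,0],[-0.0005,0,0.0002],190],[[0,0,0],[-0.0007,0,0.0003],190],[[0,0,0],[-0.0009,0,0.0004],190],[[0,0,0],[-0.0011,0,0.0005],190],[[0,0,0],[-0.0014,0,0.0006],190],[[0,0,0],[-0.0016,0,0.0007],190],[[0,0,0],[-0.0018,0,0.0008],190],[[0,0,0],[-0.002,0,0.001],190],[[0,0,0],[-0.0023,0,0.0011],190]]}}

```text
time: 35.65
position: [0.5128, 0.0265, 0.0998]
tool_rot: [0.007, 2.705, -0.0]
ft_force: [-1.5, 0.0, 0.7]
grip_width: 0.252
```

```bash
python3 -c "
from h import *
go(); fav(3); go()
"
```

```text
t 35.65 p [0.5128 0.0265 0.0998] F [-1.53  0.02  0.72] w 21.9 tilt/yaw [-25.01 179.69] q [ 0.49 -0.12 -0.6   2.28 -0.04  0.53  1.47]
Fav [-0.53 -0.03  0.05] sd [0.22 0.63 0.49]
t 35.8 p [0.5129 0.0265 0.0999] F [-0.79 -0.49 -0.64] w 22.2 tilt/yaw [-25.02 179.68] q [ 0.49 -0.12 -0.6   2.28 -0.04  0.53  1.47]
```

Call:
{"op": "step_arm", "data": {"plan": [[[0,0,0],[-0.0002,0,0.0001],190],[[0,0,0],[-0.0005,0,0.0002],190],[[0,0,0],[-0.0007,0,0.0003],190],[[0,0,0],[-0.0009,0,0.0004],190],[[0,0,0],[-0.0011,0,0.0005],190],[[0,0,0],[-0.0014,0,0.0006],190],[[0,0,0],[-0.0016,0,0.0007],190],[[0,0,0],[-0.0018,0,0.0008],190],[[0,0,0],[-0.002,0,0.001],190],[[0,0,0],[-0.0023,0,0.0011],190]]}}

```text
time: 37.05
position: [0.5154, 0.0265, 0.0998]
tool_rot: [0.007, 2.705, -0.0]
ft_force: [-1.3, -1.0, 0.7]
grip_width: 0.258
```

```bash
python3 -c "
from h import *
go(); im=fav(3); go()
cv2.imwrite('pics/s20z.png',cv2.resize(im[180:280,200:320,::-1],None,fx=6,fy=6,interpolation=2))
"
```

```text
t 37.05 p [0.5154 0.0265 0.0998] F [-1.27 -1.04  0.72] w 22.4 tilt/yaw [-25.01 179.69] q [ 0.49 -0.12 -0.6   2.28 -0.03  0.53  1.46]
Fav [-1.31 -0.06  0.56] sd [0.43 0.26 0.4 ]
t 37.2 p [0.5154 0.0265 0.0998] F [-1.92  0.02  0.36] w 22.0 tilt/yaw [-25.02 179.69] q [ 0.49 -0.12 -0.6   2.28 -0.03  0.53  1.46]
```

View pics/s20z.png

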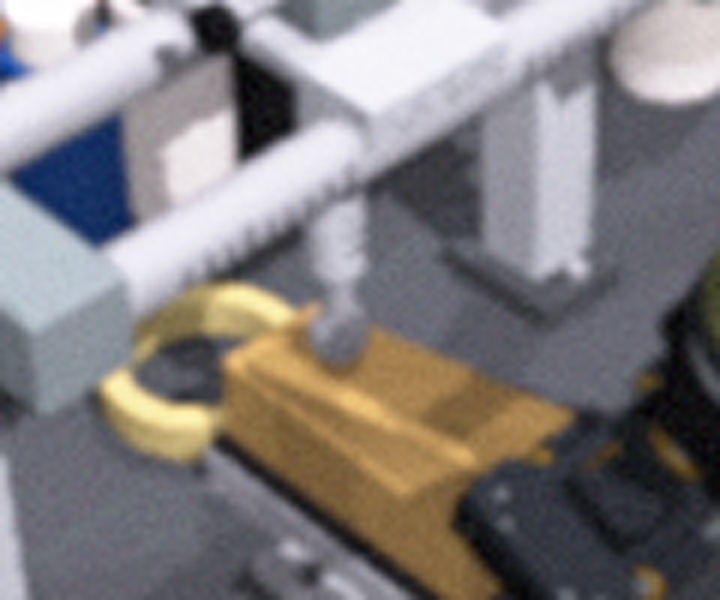

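Call:
{"op": "step_arm", "data": {"plan": [[[0,0,0],[-0.0002,0,0.0001],190],[[0,0,0],[-0.0005,0,0.0002],190],[[0,0,0],[-0.0007,0,0.0003],190],[[0,0,0],[-0.0009,0,0.0004],190],[[0,0,0],[-0.0011,0,0.0005],190],[[0,0,0],[-0.0014,0,0.0006],190],[[0,0,0],[-0.0016,0,0.0007],190],[[0,0,0],[-0.0018,0,0.0008],190],[[0,0,0],[-0.002,0,0.001],190],[[0,0,0],[-0.0023,0,0.0011],190]]}}

```text
time: 38.45
position: [0.5167, 0.0264, 0.0993]
tool_rot: [0.007, 2.708, -0.001]
ft_force: [-11.7, 0.3, 9.3]
grip_width: 0.254
```

```bash
python3 -c "
from h import *
go(); im=fav(2)
"
```

```text
t 38.45 p [0.5167 0.0264 0.0993] F [-11.7    0.28   9.3 ] w 22.1 tilt/yaw [-24.85 179.7 ] q [ 0.5  -0.11 -0.61  2.27 -0.02  0.53  1.46]
Fav [-11.83   0.21   9.27] sd [0.01 0.14 0.08]
```

Call:
{"op": "step_arm", "data": {"plan": [[[0,0,0],[0.0009,0,-0.0004],190],[[0,0,0],[0.0018,0,-0.0008],190],[[0,0,0],[0.0027,0,-0.0013],190],[[0,0,0],[0.0036,0,-0.0017],190],[[0,0,0],[0.0045,0,-0.0021],190],[[0,0,0],[0.0063,0,-0.0029],190],[[0,0,0],[0.009,0,-0.0042],190],[[0,0,0],[0.009,0,-0.0042],190],[[0,0,0],[0.009,0,-0.0042],190],[[0,0,0],[0.009,0,-0.0042],190]]}}

```text
time: 39.8
position: [0.5081, 0.0265, 0.0998]
tool_rot: [0.007, 2.705, -0.0]
ft_force: [-1.0, -0.3, -0.2]
grip_width: 0.259
```

```bash
python3 -c "
from h import *
go(); im=fav(3); go()
cv2.imwrite('pics/s21.png',im[:,:,::-1])
cv2.imwrite('pics/s21z.png',cv2.resize(im[180:280,200:320,::-1],None,fx=6,fy=6,interpolation=2))
a=cv2.imread('pics/s12.png').astype(float); b=cv2.imread('pics/s21.png').astype(float)
# compare knob region at top of pointer (initial picture s0 vs now)
z=cv2.imread('pics/side0.png').astype(np.float32)
for nm,o in(('s12',a),('s21',b)):
  for r in((134,176,240,270),(205,232,245,265)):
    A=cv2.cvtColor(z[r[0]:r[1],r[2]:r[3]],6).astype(np.float32);B=cv2.cvtColor(o.astype(np.float32)[r[0]:r[1],r[2]:r[3]],6)
    print(nm,r,cv2.phaseCorrelate(A,B,cv2.createHanningWindow(A.shape[::-1],5)))
p=proj('side',[[.681,.0266,.2],[.681,.0266,.203]]); print(p)
"
```

```text
t 39.8 p [0.5081 0.0265 0.0998] F [-1.   -0.34 -0.23] w 22.5 tilt/yaw [-25.02 179.69] q [ 0.49 -0.14 -0.6   2.29 -0.05  0.53  1.48]
Fav [ 0.42 -0.29 -0.35] sd [0.62 0.64 0.53]
t 39.95 p [0.508  0.0265 0.0998] F [ 0.61  0.62 -0.51] w 22.3 tilt/yaw [-25.01 179.68] q [ 0.49 -0.14 -0.6   2.29 -0.05  0.53  1.48]
s12 (134, 176, 240, 270) ((-0.036550339695363476, 0.5469445063463851), 0.8855242517259386)
s12 (205, 232, 245, 265) ((0.09887053407983792, 0.7633972732026617), 0.9487755947642856)
s21 (134, 176, 240, 270) ((-0.13586100373572663, 0.2555965511796785), 0.9969680107964409)
s21 (205, 232, 245, 265) ((-0.05642031840891448, 0.6319211234405486), 0.8587590800391303)
[[254.78081543 208.8513378 ]
 [254.73945784 207.930328  ]]
```

View pics/s21z.png

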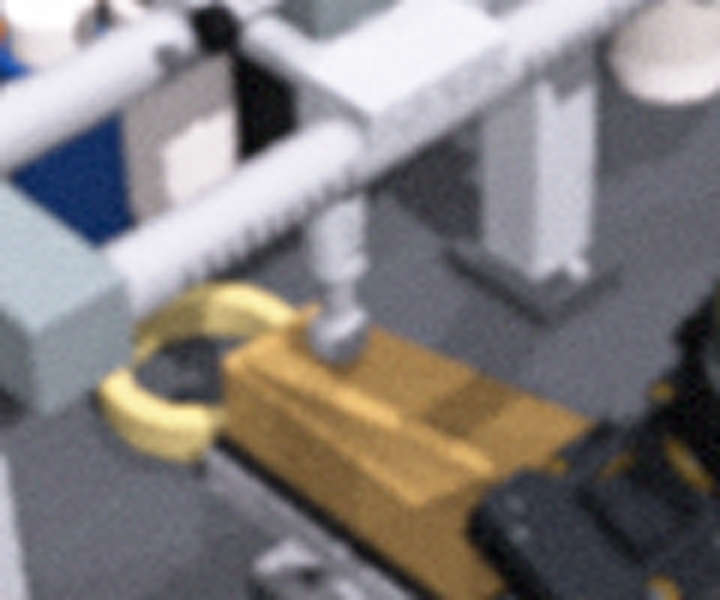

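```bash
python3 -c "
from h import *
L={n:cv2.cvtColor(cv2.imread('pics/'+n+'.png'),6).astype(np.float32) for n in('side0','s4','s12','s15','s18','s21')}
for n in L:
  out=[]
  for r in((136,152,243,262),(150,172,243,266),(196,240,175,220),(170,215,278,305),(150,180,290,330)):
    A=L['s12'][r[0]:r[1],r[2]:r[3]];B=L[n][r[0]:r[1],r[2]:r[3]]
    (dx,dy),q=cv2.phaseCorrelate(A,B,cv2.createHanningWindow(A.shape[::-1],5)); out.append((round(dx,2),round(dy,2),round(q,2)))
  print(n,out)
"
```

```text
side0 [(-0.09, 0.15, 0.96), (0.25, -0.01, 0.92), (0.49, 0.49, 1.17), (0.48, 0.26, 0.85), (0.12, 0.08, 1.01)]
s4 [(-0.05, -0.11, 0.93), (0.08, 0.03, 0.95), (0.47, 0.43, 1.22), (0.65, 0.38, 0.68), (0.13, 0.05, 0.84)]
s12 [(0.0, 0.0, 1.0), (0.0, 0.0, 1.0), (0.5, 0.5, 1.0), (0.5, 0.5, 1.0), (0.0, 0.0, 1.0)]
s15 [(-0.25, -0.09, 0.91), (-0.06, 0.16, 0.93), (0.4, 0.46, 1.14), (0.17, 0.24, 0.39), (0.48, 0.23, 0.39)]
s18 [(-0.09, -0.4, 1.03), (-0.13, 0.07, 0.88), (0.36, 0.37, 1.04), (-0.07, 0.16, 0.45), (0.9, 0.51, 0.34)]
s21 [(0.07, -0.13, 0.95), (0.07, -0.08, 0.93), (0.5, 0.5, 1.12), (-0.3, 0.39, 0.33), (0.79, 0.35, 0.3)]
```

Call:
{"op": "step_arm", "data": {"plan": [[[0,0,0],[-0.002,0,0.0004],190],[[0,0,0],[-0.004,0,0.0014],190],[[0,0,0],[-0.006,0,0.0024],190],[[0,0,0],[-0.0067,0,0.0027],190],[[0,0,0],[-0.007,0,0.0028],190],[[0,0,0],[-0.0073,0,0.0029],190],[[0,0,0],[-0.0076,0,0.0031],190],[[0,0,0],[-0.0078,0,0.0032],190],[[0,0,0],[-0.0078,0,0.0032],190],[[0,0,0],[-0.0078,0,0.0032],190]]}}

```text
time: 41.2
position: [0.5161, 0.0265, 0.1]
tool_rot: [0.007, 2.706, -0.0]
ft_force: [-3.0, 0.1, 1.2]
grip_width: 0.252
```

```bash
python3 -c "
from h import *
go(); im=fav(3); go()
"
```

```text
t 41.2 p [0.5161 0.0265 0.1   ] F [-2.99  0.09  1.2 ] w 21.9 tilt/yaw [-24.98 179.69] q [ 0.49 -0.12 -0.61  2.28 -0.03  0.53  1.46]
Fav [-3.1   0.3   1.44] sd [0.18 0.25 0.43]
t 41.35 p [0.5161 0.0265 0.1   ] F [-3.34 -0.05  1.83] w 22.4 tilt/yaw [-24.98 179.69] q [ 0.49 -0.12 -0.61  2.28 -0.03  0.53  1.46]
```

Call:
{"op": "step_arm", "data": {"plan": [[[0,0,0],[-0.0001,0,0],190],[[0,0,0],[-0.0002,0,0],190],[[0,0,0],[-0.0003,0,0],190],[[0,0,0],[-0.0004,0,0.0001],190],[[0,0,0],[-0.0005,0,0.0001],190],[[0,0,0],[-0.0006,0,0.0001],190],[[0,0,0],[-0.0007,0,0.0002],190],[[0,0,0],[-0.0007,0,0.0002],190],[[0,0,0],[-0.0007,0,0.0002],190],[[0,0,0],[-0.0007,0,0.0002],190]]}}

```text
time: 42.6
position: [0.5165, 0.0264, 0.0999]
tool_rot: [0.007, 2.707, -0.001]
ft_force: [-6.2, 0.5, 2.8]
grip_width: 0.252
```

```bash
python3 -c "
from h import *
go(); im=fav(3); go()
"
```

```text
t 42.6 p [0.5165 0.0264 0.0999] F [-6.17  0.49  2.77] w 21.9 tilt/yaw [-24.92 179.69] q [ 0.5  -0.11 -0.61  2.27 -0.02  0.53  1.46]
Fav [-6.29 -0.13  2.69] sd [0.31 0.16 0.62]
t 42.75 p [0.5165 0.0264 0.0999] F [-6.28 -0.16  2.52] w 22.3 tilt/yaw [-24.93 179.69] q [ 0.5  -0.11 -0.61  2.27 -0.02  0.53  1.46]
```

Call:
{"op": "step_arm", "data": {"plan": [[[0,0,0],[-0.0002,0,-0.0002],190],[[0,0,0],[-0.0003,0,-0.0002],190],[[0,0,0],[-0.0004,0,-0.0002],190],[[0,0,0],[-0.0005,0,-0.0002],190],[[0,0,0],[-0.0006,0,-0.0002],190],[[0,0,0],[-0.0007,0,-0.0002],190],[[0,0,0],[-0.0007,0,-0.0002],190],[[0,0,0],[-0.0007,0,-0.0002],190],[[0,0,0],[-0.0007,0,-0.0002],190],[[0,0,0],[-0.0007,0,-0.0002],190]]}}

```text
time: 44.0
position: [0.5166, 0.0264, 0.1]
tool_rot: [0.007, 2.708, -0.001]
ft_force: [-6.6, 0.9, 2.6]
grip_width: 0.257
```

```bash
python3 -c "
from h import *
go(); im=fav(3); go()
"
```

```text
t 44.0 p [0.5166 0.0264 0.1   ] F [-6.62  0.94  2.63] w 22.4 tilt/yaw [-24.87 179.69] q [ 0.5  -0.11 -0.61  2.27 -0.02  0.53  1.46]
Fav [-6.09  0.08  2.14] sd [0.49 0.31 0.38]
t 44.15 p [0.5166 0.0264 0.1   ] F [-6.78  0.49  2.63] w 22.5 tilt/yaw [-24.87 179.69] q [ 0.5  -0.11 -0.61  2.27 -0.02  0.53  1.46]
```

Call:
{"op": "step_arm", "data": {"plan": [[[0,0,0],[0.0009,0,-0.0004],190],[[0,0,0],[0.0018,0,-0.0008],190],[[0,0,0],[0.0036,0,-0.0017],190],[[0,0,0],[0.007,0,-0.0033],190],[[0,0,0],[0.012,0,-0.0056],190],[[0,0,0],[0.02,0,-0.0095],190],[[0,0,0],[0.03,0,-0.02],190],[[0,0,0],[0.035,0,-0.05],190],[[0,0,0],[0.035,0,-0.08],190],[[0,0,0],[0.035,0,-0.11],190]]}}

```text
time: 45.4
position: [0.46, 0.0424, 0.1471]
tool_rot: [-0.021, 2.748, 0.002]
ft_force: [-0.5, 0.6, 0.5]
grip_width: 0.259
```

```bash
python3 -c "
from h import *
go(); im=fav(2); cv2.imwrite('pics/s22.png',im[:,:,::-1])
cv2.imwrite('pics/s22z.png',cv2.resize(im[180:300,200:340,::-1],None,fx=5,fy=5,interpolation=2))
im=save('wrist','w22'); im=save('top','t22'); cv2.imwrite('pics/t22z.png',cv2.resize(im[140:300,200:380,::-1],None,fx=3.5,fy=3.5,interpolation=2))
L={n:cv2.cvtColor(cv2.imread('pics/'+n+'.png'),6).astype(np.float32) for n in('side0','s12','s18','s21','s22')}
for n in L:
  out=[]
  for r in((136,152,243,262),(150,172,243,266)):
    A=L['side0'][r[0]:r[1],r[2]:r[3]];B=L[n][r[0]:r[1],r[2]:r[3]]
    (dx,dy),q=cv2.phaseCorrelate(A,B,cv2.createHanningWindow(A.shape[::-1],5)); out.append((round(dx,2),round(dy,2),round(q,2)))
  print(n,out)
go()
"
```

```text
t 45.4 p [0.46   0.0424 0.1471] F [-0.51  0.65  0.52] w 22.5 tilt/yaw [ -22.52 -179.13] q [ 0.26 -0.3  -0.4   2.3  -0.1   0.73  1.5 ]
Fav [-0.37  0.86 -0.75] sd [0.32 1.7  0.5 ]
side0 [(0.0, 0.0, 1.0), (0.0, 0.0, 1.0)]
s12 [(0.09, -0.15, 0.96), (-0.25, 0.01, 0.92)]
s18 [(-0.06, -0.13, 1.16), (-0.18, 0.15, 0.97)]
s21 [(-0.17, -0.28, 1.03), (-0.16, -0.1, 1.0)]
s22 [(-0.41, -0.18, 0.99), (0.05, -0.09, 0.84)]
t 45.6 p [0.4589 0.0314 0.1439] F [-0.68 -0.66 -0.78] w 22.1 tilt/yaw [-22.29 179.93] q [ 0.31 -0.3  -0.43  2.31 -0.09  0.73  1.5 ]
```

View pics/s22z.png

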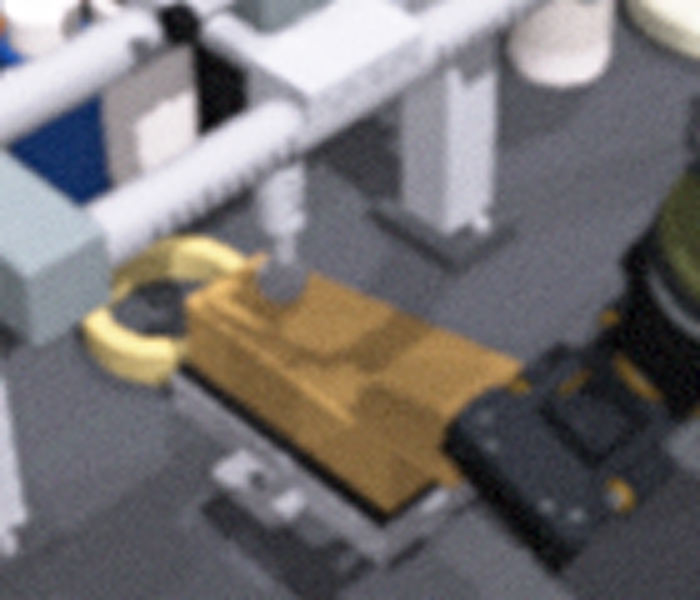

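View pics/t22z.png

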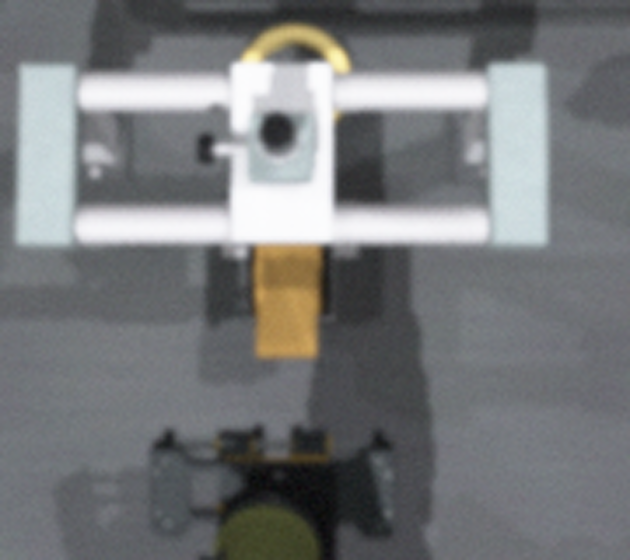

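View pics/w22.png

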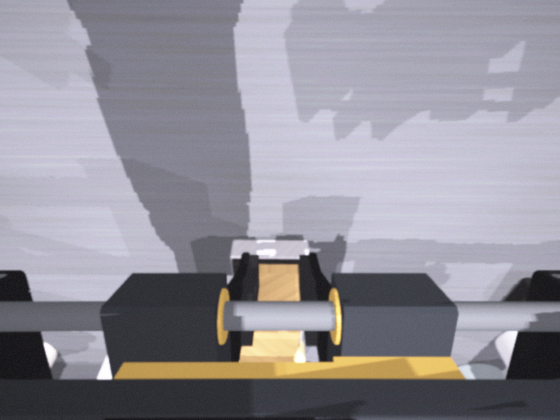

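Call:
{"op": "step_arm", "data": {"plan": [[[0,0,0],[0,0,0],190],[[0,0,0],[0,0,0],190],[[0,0,0],[0,0,0],190],[[0,0,0],[0,0,0],190],[[0,0,0],[0,0,0],190],[[0,0,0],[0,0,0],190],[[0,0,0],[0,0,0],190],[[0,0,0],[0,0,0],190],[[0,0,0],[0,0,0],190],[[0,0,0],[0,0,0],190]]}}

```text
time: 46.85
position: [0.4593, 0.0324, 0.1441]
tool_rot: [0.004, 2.753, -0.016]
ft_force: [-0.6, 0.8, 0.6]
grip_width: 0.258
```

```bash
python3 -c "
from h import *
go()
im=save('side','s23')
L={n:cv2.cvtColor(cv2.imread('pics/'+n+'.png'),6).astype(np.float32) for n in('s22','s23')}
A=L['s22'][215:290,225:310];B=L['s23'][215:290,225:310]
print(cv2.phaseCorrelate(A,B,cv2.createHanningWindow(A.shape[::-1],5)))
print(ctrl.close_job())
"
```

```text
t 46.85 p [0.4593 0.0324 0.1441] F [-0.55  0.83  0.6 ] w 22.4 tilt/yaw [-22.27 179.98] q [ 0.31 -0.3  -0.43  2.3  -0.09  0.73  1.5 ]
((0.1918621642522922, 0.28069399670931716), 0.891430419921875)
the job is handed in; nothing more can be done
None
```

The job is handed in at about 47 s. Two boards lie squarely on the rest, and the wedge is on top of them, thin end first, against the ball of the drop pointer. No verdict was reported.

**Boards:** Board 1 had slipped about 5 mm sideways when I pushed it, so I regripped and recentred it. Board 2 measured within 1 mm of the rest's centre line sideways and within about 0.5° of square. It sat about 5 mm short along x, so I moved it 4 mm further.

**Wedge contact:** The wedge slid freely at about 1.3 N, then stopped hard. That first stop peaked at about 12 N sideways and 9 N upward on the fingers. I backed off and pushed again, and it met the stop at the same place with no gap, levelling off at about 6 N with almost no movement.

**Last checks:**
- The arm is clear of the packing, and the wrist force is near zero.
- In the side pictures, any rise of the pointer is within the image noise, roughly half a millimetre. From the wedge's travel after free sliding I put it at 0.3 mm at most. I could not read the pointer directly, so neither figure proves it is exactly zero.
- The two last pictures of the packing, over a second apart, agree to about 0.3 of a pixel, which is also noise.
- The third board and the other things on the bench were not touched.

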